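# Sort the press studs by thread pitch in the notched gauge rack

## Task

Swing the hold-down bar fully up and draw the notched gauge plate out from beneath it, towards the robot as far as it goes; then sort every stud on the bench by thread pitch, laying each in its own row of the plate whose ridges match its thread, collar centred in the middle gap, so that it drops fully into the notches. With all studs seated, push the plate fully home again and swing the bar back down over them; leave everything else on the bench where it is.

Things in the scene. Friction and masses are not known exactly. Their poses are not given: they have to be found in the camera images.
- fixture: fixed grey base 305 x 290 x 6 mm with side rails and a low stop at each end, in which the gauge plate slides along the fixture's x axis. Origin at bench height below the plate's origin when the plate is fully out; x points along the slide away from the robot, y left, z up. Plate travel: x = 0 (out, front stop) to 0.076 m (home, rear stop). Turned a little, up to 0.1 rad.
- plate: loose aluminium gauge plate 180 x 240 x 8 mm, 0.5 kg, underside 6 mm above the bench, four rows of V-notched ridges along x, 58 mm apart; from right (-y) to left: coarse, fine, coarse, fine. Ridges 3.5 mm thick, tops 30 mm above the underside; none within 27 mm of a row's middle. Origin: underside, below the rows' middle; reaches x = -75 to +105 mm. Starts near home, under the bar.
- post_top (a point): top of the plate's grip post for sliding it: round dark steel, 18 mm diameter, rising 72 mm from the plate's surface, top 80 mm above its underside, at the rear, x = 90 mm, y = 0 in the plate's frame. With the bar down the post is caught behind it. Sliding the plate takes 5 to 15 N.
- bar (a joint): hinge of the hold-down bar: 0 = down (level over the plate's rear, rod centre 58 mm above the bench), 1.9 = fully up and leaning back a little, at its stop. Stiff: it stays wherever it is left; moving it at the grip takes about 3 to 6 N. The hinge axis is parallel to the fixture's y axis.
- bar_grip (a point): grip point on the bar, a 12 mm round steel rod parallel to the fixture's y axis: on its centre line, mid-way along the free end (50 mm) sticking out to the right (-y) of the fixture. Moves with the bar at 70 mm radius about bar_hinge. Pinched across, it turns between the fingers, so the gripper may point straight down throughout. Only bench below it.
- bar_hinge (a point): fixed point on the hinge axis beside bar_grip, 58 mm above the bench. With the bar down the grip lies 70 mm from it towards the robot (fixture -x); opening raises it, at 1.57 rad it stands above the hinge.
- row_coarse1 (a point): coarse row: on each side of its middle two V-notched ridges 20 mm apart, at 32, 52 mm. This point: middle of a seated stud's collar, 27.6 mm above the plate's underside; the stud lies along the plate's x axis. A stud whose crests stand on the ridges instead of between them lies about 7 mm too high. A seated stud has 6.5 mm of play each way along the row.
- row_fine1 (a point): fine row: on each side of its middle three V-notched ridges 14 mm apart, at 29, 43, 57 mm. This point: middle of a seated stud's collar, 27.6 mm above the plate's underside; the stud lies along the plate's x axis. A stud whose crests stand on the ridges instead of between them lies about 7 mm too high. A seated stud has 3.5 mm of play each way along the row.
- row_coarse2 (a point): coarse row: on each side of its middle two V-notched ridges 20 mm apart, at 32, 52 mm. This point: middle of a seated stud's collar, 27.6 mm above the plate's underside; the stud lies along the plate's x axis. A stud whose crests stand on the ridges instead of between them lies about 7 mm too high. A seated stud has 6.5 mm of play each way along the row.
- row_fine2 (a point): fine row: on each side of its middle three V-notched ridges 14 mm apart, at 29, 43, 57 mm. This point: middle of a seated stud's collar, 27.6 mm above the plate's underside; the stud lies along the plate's x axis. A stud whose crests stand on the ridges instead of between them lies about 7 mm too high. A seated stud has 3.5 mm of play each way along the row.
- stud_fine1: bare steel double-ended stud, 140 mm long, 0.12 kg: square collar 26 x 26 x 26 mm in the middle (grip here), thread each side, 26 mm outer, 16 mm core diameter. Fine pitch, 14 mm: four crests on each side, 22, 36, 50 and 64 mm from the middle. Crests are rings 3 mm wide. Origin: on the axis in the collar's middle, 13 mm above the bench; x axis along the stud (ends alike, may be rolled). May be absent.
- stud_fine2: bare steel double-ended stud, 140 mm long, 0.12 kg: square collar 26 x 26 x 26 mm in the middle (grip here), thread each side, 26 mm outer, 16 mm core diameter. Fine pitch, 14 mm: four crests on each side, 22, 36, 50 and 64 mm from the middle. Crests are rings 3 mm wide. Origin: on the axis in the collar's middle, 13 mm above the bench; x axis along the stud (ends alike, may be rolled). May be absent.
- stud_coarse1: bare steel double-ended stud, 140 mm long, 0.12 kg: square collar 26 x 26 x 26 mm in the middle (grip here), thread each side, 26 mm outer, 16 mm core diameter. Coarse pitch, 20 mm: three crests on each side, 22, 42 and 62 mm from the middle. Crests are rings 3 mm wide. Origin: on the axis in the collar's middle, 13 mm above the bench; x axis along the stud (ends alike, may be rolled). May be absent.
- stud_coarse2: bare steel double-ended stud, 140 mm long, 0.12 kg: square collar 26 x 26 x 26 mm in the middle (grip here), thread each side, 26 mm outer, 16 mm core diameter. Coarse pitch, 20 mm: three crests on each side, 22, 42 and 62 mm from the middle. Crests are rings 3 mm wide. Origin: on the axis in the collar's middle, 13 mm above the bench; x axis along the stud (ends alike, may be rolled). May be absent.
- amber_jar: amber glass jar, 60 mm wide, 70 mm tall; a bystander, to be left where it is. Origin at the centre of its underside
- sieve: round brass sieve pan, 100 mm wide, 45 mm tall; a bystander, to be left where it is. Origin at the centre of its underside
- beaker: glass beaker, 64 mm wide, 80 mm tall; a bystander, to be left where it is. Origin at the centre of its underside
- pipette: white pipette lying on the bench, 225 mm long, 28 mm high at most; a bystander, to be left where it is. Origin at bench height, about the middle
Things that resemble listed ones, but are neither listed nor needed, are in the scene too. Leave any blue or green look-alike of the stud_coarse2 alone.

How it is judged:
On the way, in this order (a step that is already met when the one before it is completed fails the run):
1. the hold-down bar has been swung up (past 1.2 rad) with the plate still home (value of joint bar above 1.2 rad and x of plate in the frame of fixture above 0.055 m), for 0.2 s.
2. the gauge plate has been drawn out to within 12 mm of the front stop (x of plate in the frame of fixture below 0.012 m and value of joint bar above 1.2 rad), for 0.2 s.
3. every stud present lies seated in a row of its own pitch on the drawn-out plate, let go of (((x of stud_fine1 in the frame of row_fine1 between -0.01 and 0.01 m and y of stud_fine1 in the frame of row_fine1 between -0.005 and 0.005 m and z of stud_fine1 in the frame of row_fine1 between -0.004 and 0.004 m and angle between the x axis of stud_fine1 and the x axis of row_fine1, either way round below 0.06 rad) or (x of stud_fine1 in the frame of row_fine2 between -0.01 and 0.01 m and y of stud_fine1 in the frame of row_fine2 between -0.005 and 0.005 m and z of stud_fine1 in the frame of row_fine2 between -0.004 and 0.004 m and angle between the x axis of stud_fine1 and the x axis of row_fine2, either way round below 0.06 rad)) and ((x of stud_fine2 in the frame of row_fine1 between -0.01 and 0.01 m and y of stud_fine2 in the frame of row_fine1 between -0.005 and 0.005 m and z of stud_fine2 in the frame of row_fine1 between -0.004 and 0.004 m and angle between the x axis of stud_fine2 and the x axis of row_fine1, either way round below 0.06 rad) or (x of stud_fine2 in the frame of row_fine2 between -0.01 and 0.01 m and y of stud_fine2 in the frame of row_fine2 between -0.005 and 0.005 m and z of stud_fine2 in the frame of row_fine2 between -0.004 and 0.004 m and angle between the x axis of stud_fine2 and the x axis of row_fine2, either way round below 0.06 rad)) and ((x of stud_coarse1 in the frame of row_coarse1 between -0.01 and 0.01 m and y of stud_coarse1 in the frame of row_coarse1 between -0.005 and 0.005 m and z of stud_coarse1 in the frame of row_coarse1 between -0.004 and 0.004 m and angle between the x axis of stud_coarse1 and the x axis of row_coarse1, either way round below 0.06 rad) or (x of stud_coarse1 in the frame of row_coarse2 between -0.01 and 0.01 m and y of stud_coarse1 in the frame of row_coarse2 between -0.005 and 0.005 m and z of stud_coarse1 in the frame of row_coarse2 between -0.004 and 0.004 m and angle between the x axis of stud_coarse1 and the x axis of row_coarse2, either way round below 0.06 rad)) and ((x of stud_coarse2 in the frame of row_coarse1 between -0.01 and 0.01 m and y of stud_coarse2 in the frame of row_coarse1 between -0.005 and 0.005 m and z of stud_coarse2 in the frame of row_coarse1 between -0.004 and 0.004 m and angle between the x axis of stud_coarse2 and the x axis of row_coarse1, either way round below 0.06 rad) or (x of stud_coarse2 in the frame of row_coarse2 between -0.01 and 0.01 m and y of stud_coarse2 in the frame of row_coarse2 between -0.005 and 0.005 m and z of stud_coarse2 in the frame of row_coarse2 between -0.004 and 0.004 m and angle between the x axis of stud_coarse2 and the x axis of row_coarse2, either way round below 0.06 rad)) and x of plate in the frame of fixture below 0.012 m and contact force between each of stud_fine1, stud_fine2, stud_coarse1, stud_coarse2 and the fingers below 0.1 N), for 0.3 s.
4. the plate has been pushed home (within 12 mm of the rear stop) with the studs still seated and the bar still up (((x of stud_fine1 in the frame of row_fine1 between -0.01 and 0.01 m and y of stud_fine1 in the frame of row_fine1 between -0.005 and 0.005 m and z of stud_fine1 in the frame of row_fine1 between -0.004 and 0.004 m and angle between the x axis of stud_fine1 and the x axis of row_fine1, either way round below 0.06 rad) or (x of stud_fine1 in the frame of row_fine2 between -0.01 and 0.01 m and y of stud_fine1 in the frame of row_fine2 between -0.005 and 0.005 m and z of stud_fine1 in the frame of row_fine2 between -0.004 and 0.004 m and angle between the x axis of stud_fine1 and the x axis of row_fine2, either way round below 0.06 rad)) and ((x of stud_fine2 in the frame of row_fine1 between -0.01 and 0.01 m and y of stud_fine2 in the frame of row_fine1 between -0.005 and 0.005 m and z of stud_fine2 in the frame of row_fine1 between -0.004 and 0.004 m and angle between the x axis of stud_fine2 and the x axis of row_fine1, either way round below 0.06 rad) or (x of stud_fine2 in the frame of row_fine2 between -0.01 and 0.01 m and y of stud_fine2 in the frame of row_fine2 between -0.005 and 0.005 m and z of stud_fine2 in the frame of row_fine2 between -0.004 and 0.004 m and angle between the x axis of stud_fine2 and the x axis of row_fine2, either way round below 0.06 rad)) and ((x of stud_coarse1 in the frame of row_coarse1 between -0.01 and 0.01 m and y of stud_coarse1 in the frame of row_coarse1 between -0.005 and 0.005 m and z of stud_coarse1 in the frame of row_coarse1 between -0.004 and 0.004 m and angle between the x axis of stud_coarse1 and the x axis of row_coarse1, either way round below 0.06 rad) or (x of stud_coarse1 in the frame of row_coarse2 between -0.01 and 0.01 m and y of stud_coarse1 in the frame of row_coarse2 between -0.005 and 0.005 m and z of stud_coarse1 in the frame of row_coarse2 between -0.004 and 0.004 m and angle between the x axis of stud_coarse1 and the x axis of row_coarse2, either way round below 0.06 rad)) and ((x of stud_coarse2 in the frame of row_coarse1 between -0.01 and 0.01 m and y of stud_coarse2 in the frame of row_coarse1 between -0.005 and 0.005 m and z of stud_coarse2 in the frame of row_coarse1 between -0.004 and 0.004 m and angle between the x axis of stud_coarse2 and the x axis of row_coarse1, either way round below 0.06 rad) or (x of stud_coarse2 in the frame of row_coarse2 between -0.01 and 0.01 m and y of stud_coarse2 in the frame of row_coarse2 between -0.005 and 0.005 m and z of stud_coarse2 in the frame of row_coarse2 between -0.004 and 0.004 m and angle between the x axis of stud_coarse2 and the x axis of row_coarse2, either way round below 0.06 rad)) and x of plate in the frame of fixture above 0.064 m and value of joint bar above 1 rad), for 0.2 s.
At the end, for the whole second after the job is handed in: Every stud present lies at rest, seated in a row of its own pitch (collar within 10 mm of the row's middle along it, 5 mm across, 4 mm in height, parallel within 0.06 rad); the plate is home (within 12 mm of the rear stop) and the bar is down (under 0.1 rad) (((x of stud_fine1 in the frame of row_fine1 between -0.01 and 0.01 m and y of stud_fine1 in the frame of row_fine1 between -0.005 and 0.005 m and z of stud_fine1 in the frame of row_fine1 between -0.004 and 0.004 m and angle between the x axis of stud_fine1 and the x axis of row_fine1, either way round below 0.06 rad) or (x of stud_fine1 in the frame of row_fine2 between -0.01 and 0.01 m and y of stud_fine1 in the frame of row_fine2 between -0.005 and 0.005 m and z of stud_fine1 in the frame of row_fine2 between -0.004 and 0.004 m and angle between the x axis of stud_fine1 and the x axis of row_fine2, either way round below 0.06 rad)) and ((x of stud_fine2 in the frame of row_fine1 between -0.01 and 0.01 m and y of stud_fine2 in the frame of row_fine1 between -0.005 and 0.005 m and z of stud_fine2 in the frame of row_fine1 between -0.004 and 0.004 m and angle between the x axis of stud_fine2 and the x axis of row_fine1, either way round below 0.06 rad) or (x of stud_fine2 in the frame of row_fine2 between -0.01 and 0.01 m and y of stud_fine2 in the frame of row_fine2 between -0.005 and 0.005 m and z of stud_fine2 in the frame of row_fine2 between -0.004 and 0.004 m and angle between the x axis of stud_fine2 and the x axis of row_fine2, either way round below 0.06 rad)) and ((x of stud_coarse1 in the frame of row_coarse1 between -0.01 and 0.01 m and y of stud_coarse1 in the frame of row_coarse1 between -0.005 and 0.005 m and z of stud_coarse1 in the frame of row_coarse1 between -0.004 and 0.004 m and angle between the x axis of stud_coarse1 and the x axis of row_coarse1, either way round below 0.06 rad) or (x of stud_coarse1 in the frame of row_coarse2 between -0.01 and 0.01 m and y of stud_coarse1 in the frame of row_coarse2 between -0.005 and 0.005 m and z of stud_coarse1 in the frame of row_coarse2 between -0.004 and 0.004 m and angle between the x axis of stud_coarse1 and the x axis of row_coarse2, either way round below 0.06 rad)) and ((x of stud_coarse2 in the frame of row_coarse1 between -0.01 and 0.01 m and y of stud_coarse2 in the frame of row_coarse1 between -0.005 and 0.005 m and z of stud_coarse2 in the frame of row_coarse1 between -0.004 and 0.004 m and angle between the x axis of stud_coarse2 and the x axis of row_coarse1, either way round below 0.06 rad) or (x of stud_coarse2 in the frame of row_coarse2 between -0.01 and 0.01 m and y of stud_coarse2 in the frame of row_coarse2 between -0.005 and 0.005 m and z of stud_coarse2 in the frame of row_coarse2 between -0.004 and 0.004 m and angle between the x axis of stud_coarse2 and the x axis of row_coarse2, either way round below 0.06 rad)) and linear speed of each of stud_fine1, stud_fine2, stud_coarse1, stud_coarse2, plate below 0.02 m/s and x of plate in the frame of fixture above 0.064 m and value of joint bar below 0.1 rad); the robot touches nothing.
It fails at once if any bystander is moved by more than 40 mm (distance of any of amber_jar, sieve, beaker, pipette from where it was at the start of the episode above 0.04 m).
Of stud_fine1, stud_fine2, stud_coarse1, stud_coarse2 only 3 to 4 are there at a start; the rules pass over those that are not, and their reading is None.
At some moment in a run one of stud_fine1, stud_fine2, stud_coarse1, stud_coarse2 may be knocked a few centimetres aside while the robot is not near it.
It also fails if it takes over 210 s, if anything falls off the work surface, if the arm or the gripper's body presses on something with over 40 N, if the wrist force passes 120 N, or if a joint passes its speed limit or range.

## Robot

A 6-joint arm with a two-finger parallel gripper is mounted at the origin on the work surface. World frame = base frame: x ahead of the robot, y to its left, z up, the work surface at z = 0. Lengths are in m, angles in rad, forces in N, time in s.
With the tool pointing down it reaches from about 0.25 to 0.775 m from the base axis. Payload 4 kg.
Tool frame: the origin (TCP) lies at the very end of the fingers, on their centre line; the grasp point (between the pads) lies 19 mm behind it; z points along the fingers, y is the direction in which the jaws open and shut (so a half turn about z gives the same grasp; the last joint's range is limited). The gripper opens to 85 mm and grips with 20 to 120 N. Pads are 22 mm wide; open, the fingers measure 114 mm over their backs; the gripper's body (76 mm by 85 mm) begins 54 mm behind the grasp point. The pads swing forward as they close: fully open they stand 13 mm farther back than shut.
Start: joints at [-1.288, 0.087, 1.371, -0, 1.684, -0.103], TCP at [0.207, -0.51, 0.231] pointing down, gripper open.
Joint ranges: [-3.1, 3.1], [-0.76, 2.03], [0.27, 2.55], [-1.08, 4.22], [0.17, 2.65], [-2.57, 2.57]. Speed limits (rad/s): [2.79, 2.79, 3.14, 3.14, 3.14, 3.14].

## Interface

Orientations are given as a rotation vector (axis times angle).
In Python, from bench import bot gives the robot as it stands. The module is installed in compiled form; this text tells all that it offers.
- The arm moves only by the tool jog_arm, never from a script. Its argument "commands" is a list of rows, each a list of 3 entries, a list of its own where there are three numbers: the shift along the tool's x, y, z in m, then the turn, a rotation vector about the tool's x, y, z in degrees, then the opening, from 0 (shut) to 1 (fully open). In form: [[[dx, dy, dz], [rx, ry, rz], gripper], ...]. A call has 1 to 10 rows; each row is the pose to reach, as a shift and turn from the pose commanded when the call began, along the tool's axes at that moment; what a row does not reach only later rows make up. A row lasts 1/12 s, in which the tool goes at most 41.7 mm and 7.16 degrees, less where a joint would pass 70% of its speed; a pose out of reach is approached as far as the arm can. A call with a gripper value outside its range is refused whole. The fingers move at their own pace and stop on an object; the grip force is fixed at half the most. Time passes only in rows, so rows that repeat a pose let the fingers close. It gives the time, the measured TCP pose, the force and the opening at its end, in the units of the state.
- bot.get_state(): the state, without advancing time (a new reading comes with each control period).
- bot.grab_frame(name): name is "scene" or "side" or "wrist"; returns the picture (420x560x3 uint8, red, green, blue); there is no depth.
- bot.camera_info(name): a dict with "fov_y" (degrees; the focal length in pixels is half the picture's height over the tangent of half this angle, whatever the lens; pixels are square), "cx", "cy" (the principal point, pixels), "position" and "rotation" of the camera in the world; the wrist camera has in their place "mount" (4x4, takes a point from camera to tool coordinates, whose origin is the TCP and whose axes are the flange's). Camera axes: x right, y up, looking along -z (the intrinsics and any distortion apply to the point x, -y, -z); pixel columns grow to the right and rows downward; lengths in m; the calibration is good to about 2 mm. A picture is of the moment at which its call begins: read the wrist's pose just before it. camera_info takes no time and is no camera call.
- bot.job_done(): hands the job in, once; it reports no verdict.
Trained networks look in the newest picture that a camera, given by its name, has taken for a name from the list of things; names that differ only in an ending like _2 or _b are one class to them, and where a whole thing is asked for, a point or a joint stands for the part that bears it (a point fixed in the world has none). Each returns a list of dicts, best first, with "score" (0 to 1); they miss things now and then, are a little off and sometimes report something else, mostly with a low value. They report only what shows in the picture. A call takes as long as a camera call. They do not tell look-alikes from the thing itself.
- bot.regions_of(query, camera): "region" (420x560 bool, what is visible of it) and "rect" ([left, top, right, bottom] in pixels, round what is visible of it).
- bot.mark_of(query, camera): "centre" ([column, row] in pixels: a listed point, or the origin of a listed thing).
The state is a dict: "clock": time; "qpos": joint angles; "joint_vel": joint speeds; "joint_torque": joint torques, N m; "position": TCP position; "eef_rot": TCP orientation; "wrist_force": force on the tool from outside, world axes, zero at the start; "wrist_torque": the same for the moment, N m; "finger_gap": finger opening in m.
Only numpy, scipy, OpenCV 4.12 (cv2) and the standard library are available. Lean on these libraries where they do the work, as an engineer would, in place of code of your own. Each camera call takes 0.05 s, during which the arm holds its last target.

## Working session

There is one attempt and no reset: what is moved stays moved. The work goes in short steps, Python scripts to look and compute and a tool call to move; the robot and the scene stay as the last step left them, time stands still between calls to the robot, and variables do not carry over. Pictures are saved under pics/ and viewed, and the job is handed in when it is done.

Besides the shell and the picture viewer there is one more tool, called after ">>>" by a JSON object that holds its "api" and its "payload". jog_arm: Moves the arm, as the interface text tells. Its arguments: {"type":"object","properties":{"commands":{"type":"array"}},"required":["commands"]}

```bash
ls; mkdir -p pics; python3 - <<'E'
from bench import bot
import cv2
s=bot.get_state();print(s)
for c in ("scene","side","wrist"):
    print(c,bot.camera_info(c))
    cv2.imwrite(f"pics/{c}0.png",bot.grab_frame(c)[:,:,::-1])
E
```

```text
pics
{'clock': 0.0, 'qpos': array([-1.28810992e+00,  8.79746901e-02,  1.37227026e+00,  3.76543369e-06,
        1.68361387e+00, -1.03117454e-01]), 'joint_vel': array([ 0.00144136,  0.00076957, -0.00203168,  0.00070564,  0.00149467,
        0.00076329]), 'joint_torque': array([ 2.21643735e-03, -3.51866055e+01, -3.13272893e+01,  3.55681675e-05,
        1.07529515e-02,  1.11244645e-05]), 'position': array([ 0.20681366, -0.50909061,  0.23012026]), 'eef_rot': array([-3.08110689e+00, -6.01835713e-01,  3.13096275e-04]), 'wrist_force': array([-0.28069571,  0.69986779, -0.08472395]), 'wrist_torque': array([ 0.02543581, -0.00300643,  0.00708805]), 'finger_gap': 0.08517657319387638}
scene {'fov_y': 49.86337006836072, 'cx': 276.2550896635716, 'cy': 210.30572543002557, 'position': array([1.26064965, 0.3293822 , 1.01301329]), 'rotation': array([0.42484018, 0.68137594, 1.88650647])}
side {'fov_y': 57.16631244711757, 'cx': 289.3268739002997, 'cy': 206.79564809138063, 'position': array([0.41679314, 0.75067575, 0.7523186 ]), 'rotation': array([ 0.11071792, -1.23576817, -2.68533711])}
wrist {'fov_y': 66.51932535932386, 'cx': 274.4514244604809, 'cy': 210.74783395047888, 'mount': array([[-4.90290452e-04,  9.49192743e-01,  3.14694925e-01,
         8.07871194e-02],
       [ 9.99999665e-01,  6.71632191e-04, -4.67812162e-04,
         2.35494900e-04],
       [-6.55403151e-04,  3.14694590e-01, -9.49192755e-01,
        -1.42297283e-01],
       [ 0.00000000e+00,  0.00000000e+00,  0.00000000e+00,
         1.00000000e+00]])}
```

View pics/scene0.png

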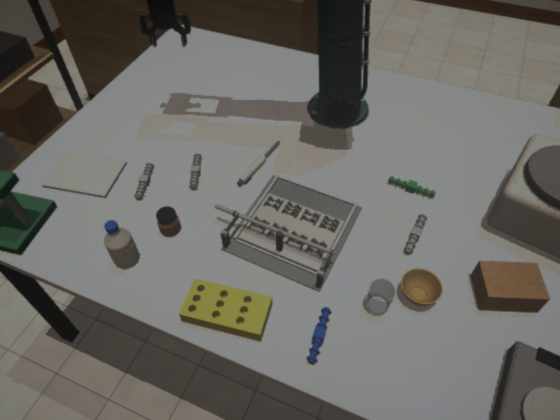

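View pics/side0.png

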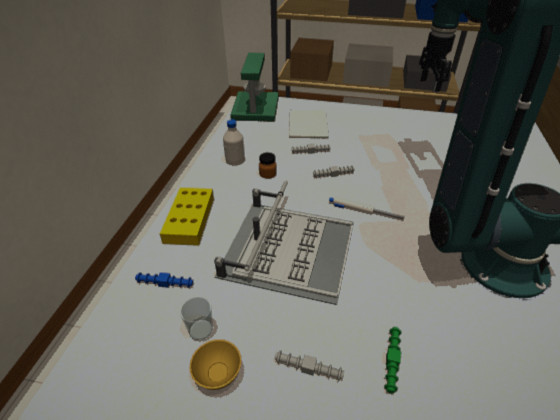

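View pics/wrist0.png

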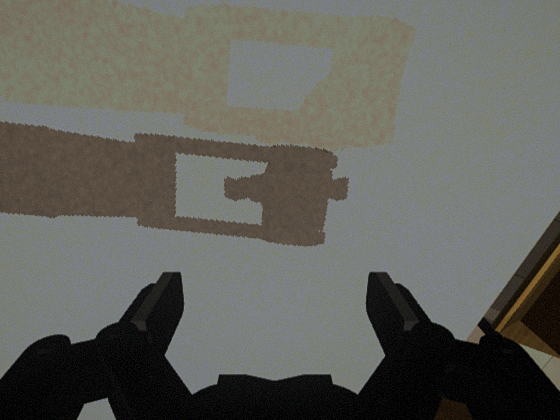

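The scene picture shows the fixture at about (290,230). There are two grey studs on the robot's right, at (145,180) and (196,171), and one on its left at (415,233). The blue and green pieces are look-alikes. Next I'll localise everything.

```bash
cat > h.py <<'E'
from bench import bot
import numpy as np, cv2
from scipy.spatial.transform import Rotation as R
from scipy.optimize import least_squares
np.set_printoptions(precision=4,suppress=True)
def cam(name,state=None):
    i=bot.camera_info(name); f=210/np.tan(np.radians(i["fov_y"]/2))
    if name=="wrist":
        s=state or bot.get_state(); M=np.array(i["mount"])
        Rt=R.from_rotvec(s["eef_rot"]).as_matrix()
        return f,i["cx"],i["cy"],Rt@M[:3,3]+s["position"],Rt@M[:3,:3]
    return f,i["cx"],i["cy"],np.array(i["position"]),R.from_rotvec(i["rotation"]).as_matrix()
def ray(c,uv):
    f,cx,cy,p,Rm=c
    d=Rm@np.array([(uv[0]-cx)/f,-(uv[1]-cy)/f,-1.0]); return p,d
def onz(c,uv,z):
    p,d=ray(c,uv); return p+d*(z-p[2])/d[2]
def proj(c,X):
    f,cx,cy,p,Rm=c; q=(np.atleast_2d(X)-p)@Rm
    return np.stack([cx+f*q[:,0]/-q[:,2], cy-f*q[:,1]/-q[:,2]],1)
def tri(obs):
    A=[];b=[]
    for c,uv in obs:
        p,d=ray(c,uv); d=d/np.linalg.norm(d); P=np.eye(3)-np.outer(d,d); A.append(P); b.append(P@p)
    return np.linalg.lstsq(np.vstack(A),np.hstack(b),rcond=None)[0]
E
python3 - <<'E'
from h import *
zs={"post_top":None,"bar_grip":None,"fixture":0,"plate":.006,"row_coarse1":.0336,"row_fine1":.0336,"stud_fine1":.013,"stud_coarse1":.013,"amber_jar":0,"sieve":0,"beaker":0,"pipette":0}
C={k:cam(k) for k in("scene","side")}
for q,z in zs.items():
    best={}
    for k in C:
        r=bot.mark_of(q,k)
        for e in r[:5]:
            print(q,k,round(e["score"],2),np.round(e["centre"]), onz(C[k],e["centre"],z if z is not None else .07))
        if r: best[k]=r[0]["centre"]
    if len(best)==2: print("   tri",tri([(C[k],best[k]) for k in C]))
E
```

```text
post_top scene 0.63 [277. 234.] [0.6356 0.0442 0.07  ]
post_top side 0.89 [254. 217.] [0.6495 0.03   0.07  ]
   tri [0.6447 0.0478 0.0853]
bar_grip scene 0.59 [224. 209.] [ 0.6154 -0.122   0.07  ]
bar_grip side 0.65 [283. 188.] [ 0.6029 -0.1093  0.07  ]
bar_grip side 0.28 [281. 268.] [0.5443 0.1839 0.07  ]
   tri [ 0.6065 -0.1281  0.0559]
fixture scene 0.8 [304. 209.] [0.4762 0.0577 0.    ]
fixture scene 0.41 [416. 296.] [0.6285 0.4176 0.    ]
fixture side 0.92 [317. 253.] [0.4756 0.0568 0.    ]
fixture side 0.3 [291. 246.] [0.5459 0.0463 0.    ]
   tri [0.4758 0.0574 0.0001]
plate scene 0.77 [296. 228.] [0.554 0.064 0.006]
plate side 0.78 [287. 245.] [0.5567 0.0496 0.006 ]
   tri [0.5567 0.063  0.0151]
row_coarse1 scene 0.95 [265. 209.] [ 0.544  -0.0332  0.0336]
row_coarse1 scene 0.85 [300. 221.] [0.546  0.072  0.0336]
row_coarse1 side 0.71 [285. 244.] [0.5571 0.0756 0.0336]
row_coarse1 side 0.56 [294. 218.] [ 0.5528 -0.0297  0.0336]
   tri [ 0.5514 -0.0099 -0.0036]
row_fine1 scene 0.9 [283. 219.] [0.5591 0.0264 0.0336]
row_fine1 scene 0.86 [322. 231.] [0.5543 0.1383 0.0336]
row_fin
[... 998 characters left out ...]
] [ 0.7007 -0.2595  0.    ]
amber_jar side 0.29 [295. 219.] [ 0.5572 -0.0609 -0.    ]
   tri [ 0.6936 -0.2479  0.015 ]
sieve scene 0.85 [416. 293.] [0.6222 0.4155 0.    ]
sieve scene 0.47 [196. 170.] [ 0.4613 -0.3082  0.    ]
sieve side 0.63 [218. 372.] [0.6231 0.4164 0.    ]
   tri [0.6228 0.416  0.0003]
beaker scene 0.68 [378. 305.] [0.69   0.3369 0.    ]
beaker side 0.75 [199. 332.] [0.693  0.3382 0.    ]
   tri [0.6918 0.3379 0.0018]
pipette scene 0.85 [261. 162.] [ 0.3499 -0.1364  0.    ]
pipette scene 0.47 [210. 226.] [ 0.6371 -0.1616  0.    ]
pipette side 0.91 [372. 213.] [ 0.3388 -0.1342  0.    ]
pipette side 0.59 [296. 232.] [ 0.544  -0.0064  0.    ]
   tri [ 0.339  -0.1426 -0.0096]
```

```bash
cat >> h.py <<'E'
def plan(pos,az,grip_note=""):
    """rows: shift in tool axes and turn about tool axes to have TCP pos, tool down, tool y at azimuth az"""
    s=bot.get_state(); R0=R.from_rotvec(s["eef_rot"]).as_matrix()
    y=np.array([np.cos(az),np.sin(az),0]); z=np.array([0,0,-1.]); x=np.cross(y,z)
    R1=np.stack([x,y,z],1)
    d=R0.T@(np.array(pos)-s["position"]); r=R.from_matrix(R0.T@R1).as_rotvec(degrees=True)
    print("shift mm",d*1000,"turn deg",r,"| at",s["position"],"t",s["clock"],"minrows",max(np.linalg.norm(d)/.0417,np.linalg.norm(r)/7.16))
E
python3 - <<'E'
from h import *
plan([.60,-.13,.20],-0.03)
E
```

```text
shift mm [ 506.9934 -203.7906   31.3147] turn deg [  0.0047   0.0034 -66.1753] | at [ 0.207  -0.5096  0.2313] t 1.35 minrows 13.12505549812989
```

>>> {"api": "jog_arm", "payload": {"commands": [[[0.507, -0.204, 0.031], [0, 0, -66.2], 0.6], [[0.507, -0.204, 0.031], [0, 0, -66.2], 0.6], [[0.507, -0.204, 0.031], [0, 0, -66.2], 0.6], [[0.507, -0.204, 0.031], [0, 0, -66.2], 0.6], [[0.507, -0.204, 0.031], [0, 0, -66.2], 0.6], [[0.507, -0.204, 0.031], [0, 0, -66.2], 0.6], [[0.507, -0.204, 0.031], [0, 0, -66.2], 0.6], [[0.507, -0.204, 0.031], [0, 0, -66.2], 0.6], [[0.507, -0.204, 0.031], [0, 0, -66.2], 0.6], [[0.507, -0.204, 0.031], [0, 0, -66.2], 0.6]]}}

```text
clock: 2.18
position: [0.5073, -0.2188, 0.2079]
eef_rot: [2.248, 2.193, 0.0]
wrist_force: [1.3, -0.4, 0.0]
finger_gap: 0.0512
```

```bash
python3 - <<'E'
from h import *
plan([.60,-.13,.20],-0.03)
E
```

```text
shift mm [91.0744 90.4499  7.8936] turn deg [0.0364 0.0329 0.2943] | at [ 0.5073 -0.2188  0.2079] t 2.1833 minrows 3.083940227733496
```

>>> {"api": "jog_arm", "payload": {"commands": [[[0.091, 0.09, 0.008], [0, 0, 0], 0.6], [[0.091, 0.09, 0.008], [0, 0, 0], 0.6], [[0.091, 0.09, 0.008], [0, 0, 0], 0.6], [[0.091, 0.09, 0.008], [0, 0, 0], 0.6], [[0.091, 0.09, 0.008], [0, 0, 0], 0.6]]}}

```text
clock: 2.6
position: [0.5998, -0.13, 0.1985]
eef_rot: [-2.248, -2.192, 0.001]
wrist_force: [-0.8, 0.2, -0.0]
finger_gap: 0.0508
```

```bash
python3 - <<'E'
from h import *
s=bot.get_state(); c=cam("wrist",s)
im=bot.grab_frame("wrist")
cv2.imwrite("pics/w1.png",im[:,:,::-1])
np.save("w1.npy",np.array([s["position"],s["eef_rot"]]))
print(s["position"],s["eef_rot"],s["clock"])
for q,z in {"post_top":.086,"bar_grip":.058,"fixture":0,"plate":.006,"row_coarse1":.0336,"row_fine1":.0336}.items():
    for e in bot.mark_of(q,"wrist")[:3]: print(q,round(e["score"],2),np.round(e["centre"]),onz(c,e["centre"],z))
E
```

```text
[ 0.5998 -0.13    0.1985] [-2.2484 -2.192   0.0014] 2.6
bar_grip 0.56 [282. 190.] [ 0.6067 -0.1239  0.058 ]
row_coarse1 0.91 [211.  87.] [ 0.545  -0.0329  0.0336]
row_fine1 0.85 [211.  11.] [0.5508 0.0262 0.0336]
```

View pics/w1.png

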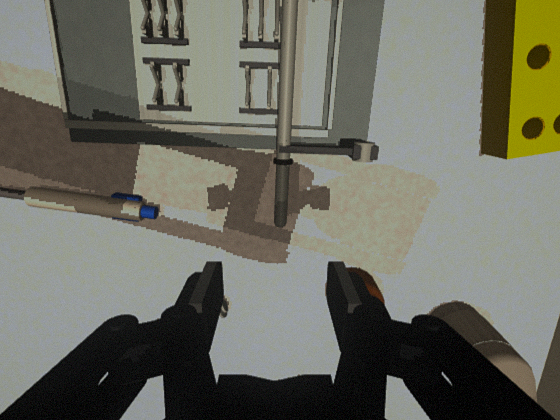

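```bash
python3 - <<'E'
from h import *
a=np.load("w1.npy"); s=dict(position=a[0],eef_rot=a[1]); c=cam("wrist",s)
for n,u,v,z in [("rodtop",290,10,.058),("rod160",283.5,150,.058),("gripend",281.5,223,.058),("gripstart",283,161,.058),("hinge?",365,152,.058),("baseL",70,141,.006),("baseR",352,158,.006)]:
    print(n,onz(c,(u,v),z))
E
python3 - <<'E'
import cv2
im=cv2.imread('pics/w1.png'); cv2.imwrite('pics/w1c.png',cv2.resize(im[:240,40:400],None,fx=2.2,fy=2.2,interpolation=cv2.INTER_CUBIC))
im=cv2.imread('pics/scene0.png'); cv2.imwrite('pics/s0c.png',cv2.resize(im[160:300,200:380],None,fx=4,fy=4,interpolation=cv2.INTER_CUBIC))
E
```

```text
rodtop [0.6154 0.0193 0.058 ]
rod160 [ 0.6086 -0.0875  0.058 ]
gripend [ 0.6056 -0.1556  0.058 ]
gripstart [ 0.608  -0.0971  0.058 ]
hinge? [ 0.6801 -0.091   0.058 ]
baseL [ 0.3905 -0.0796  0.006 ]
baseR [ 0.6812 -0.1046  0.006 ]
```

View pics/w1c.png

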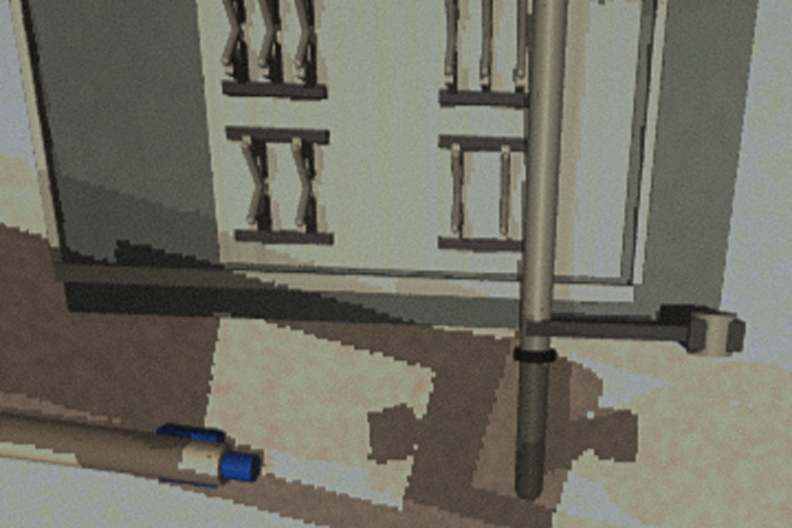

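View pics/s0c.png

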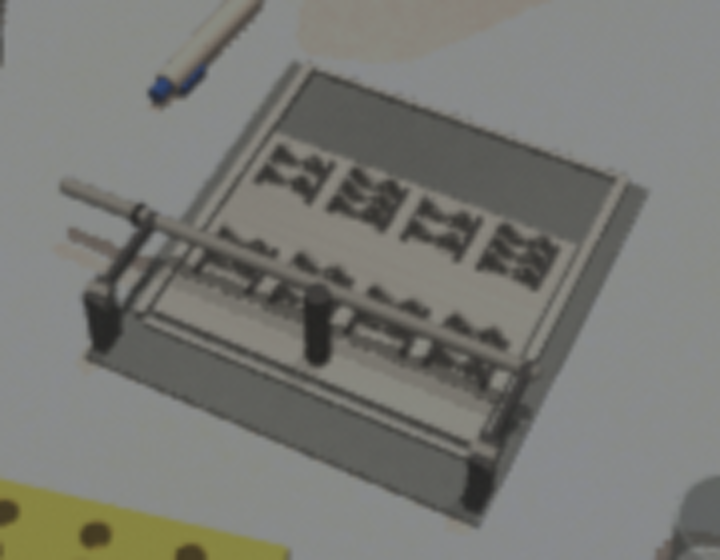

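```bash
python3 - <<'E'
from h import *
c=cam("scene")
P=[onz(c,uv,.005)[:2] for uv in [(274.5,175.5),(362,207.5),(320,290.7),(222,248.7)]]
print(P)
a=lambda v:np.arctan2(v[1],v[0])
print(a(P[2]-P[1]),a(P[3]-P[0]),a(P[1]-P[0])-np.pi/2,a(P[2]-P[3])-np.pi/2,[np.linalg.norm(P[i]-P[(i+1)%4]) for i in range(4)],np.mean(P,0))
E
```

```text
[array([ 0.3914, -0.0722]), array([0.4106, 0.2113]), array([0.7115, 0.1925]), array([ 0.6945, -0.0941])]
-0.06235542257595487 -0.07226671456193708 -0.06751045229817709 -0.05919143933291093 [np.float64(0.28406092229147734), np.float64(0.3014616176518605), np.float64(0.28707007328246764), np.float64(0.30384916104239085)] [0.552  0.0594]
```

```bash
python3 - <<'E'
from h import *
plan([.6067,-.1270,.039],-0.065)
E
```

```text
shift mm [  6.8754   8.2625 161.3115] turn deg [0.0449 0.0278 1.9049] | at [ 0.5981 -0.1335  0.2003] t 2.95 minrows 3.8769607667662798
```

```bash
python3 - <<'E'
from h import *
for i in range(5):
    s=bot.get_state(); print(s["position"],s["eef_rot"],s["qpos"],s["wrist_force"]); bot.grab_frame("side")
E
```

```text
[ 0.5981 -0.1335  0.2003] [2.2558 2.1853 0.0003] [-0.312   0.2341  1.2642 -0.0003  1.6424 -0.2803] [-0.0184 -0.2831 -0.342 ]
[ 0.5982 -0.1334  0.2002] [2.2557 2.1856 0.0002] [-0.3118  0.2343  1.2642 -0.0002  1.6424 -0.2802] [-0.4551  0.4106  0.5811]
[ 0.5983 -0.1332  0.2002] [2.2554 2.186  0.0003] [-0.3114  0.2345  1.2641 -0.0001  1.6424 -0.2802] [ 0.0004 -0.0348 -0.0184]
[ 0.5984 -0.133   0.2001] [2.2551 2.1865 0.0002] [-0.3111  0.2347  1.264  -0.0001  1.6424 -0.2802] [-0.0121 -0.2804 -0.2167]
[ 0.5985 -0.1328  0.2   ] [2.2549 2.1869 0.0002] [-0.3108  0.2349  1.2639 -0.0001  1.6424 -0.2802] [ 0.0186 -0.4253 -0.1425]
```

>>> {"api": "jog_arm", "payload": {"commands": [[[0.007, 0.008, 0.04], [0, 0, 1.9], 0.6], [[0.007, 0.008, 0.08], [0, 0, 1.9], 0.6], [[0.007, 0.008, 0.12], [0, 0, 1.9], 0.6], [[0.007, 0.008, 0.15], [0, 0, 1.9], 0.6], [[0.007, 0.008, 0.161], [0, 0, 1.9], 0.6], [[0.007, 0.008, 0.161], [0, 0, 1.9], 0.6]]}}

```text
clock: 3.7
position: [0.6042, -0.1247, 0.0344]
eef_rot: [-2.285, -2.146, 0.007]
wrist_force: [-0.3, 0.1, -0.8]
finger_gap: 0.0511
```

```bash
python3 - <<'E'
from h import *
s=bot.get_state(); 
im=bot.grab_frame("wrist")
cv2.imwrite("pics/w2.png",im[:,:,::-1])
print(s["position"],s["eef_rot"],s["wrist_force"])
E
```

```text
[ 0.6042 -0.1247  0.0344] [-2.2849 -2.1456  0.0067] [-0.3328  0.1494 -0.7925]
```

View pics/w2.png

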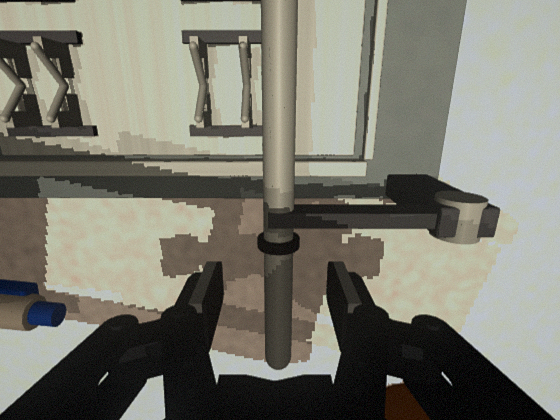

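The fingers straddle the grip at about (278,300). I'll close on it.

>>> {"api": "jog_arm", "payload": {"commands": [[[0, 0, 0], [0, 0, 0], 0], [[0, 0, 0], [0, 0, 0], 0], [[0, 0, 0], [0, 0, 0], 0], [[0, 0, 0], [0, 0, 0], 0], [[0, 0, 0], [0, 0, 0], 0], [[0, 0, 0], [0, 0, 0], 0]]}}

```text
clock: 4.25
position: [0.6058, -0.1259, 0.0421]
eef_rot: [-2.29, -2.15, 0.004]
wrist_force: [-9.0, -0.2, 9.5]
finger_gap: 0.0098
```

>>> {"api": "jog_arm", "payload": {"commands": [[[0, 0.0013, -0.0132], [0, 0, 0], 0], [[0, 0.005, -0.026], [0, 0, 0], 0], [[0, 0.0111, -0.0378], [0, 0, 0], 0], [[0, 0.0193, -0.0482], [0, 0, 0], 0], [[0, 0.0293, -0.0569], [0, 0, 0], 0], [[0, 0.0408, -0.0636], [0, 0, 0], 0], [[0, 0.0533, -0.068], [0, 0, 0], 0], [[0, 0.0664, -0.0699], [0, 0, 0], 0], [[0, 0.0797, -0.0693], [0, 0, 0], 0], [[0, 0.0913, -0.0667], [0, 0, 0], 0]]}}

```text
clock: 5.08
position: [0.6987, -0.132, 0.1125]
eef_rot: [2.287, 2.147, 0.001]
wrist_force: [-35.6, 0.4, 41.4]
finger_gap: 0.0096
```

>>> {"api": "jog_arm", "payload": {"commands": [[[0, 0.001, 0], [0, 0, 0], 0], [[0, 0.001, 0], [0, 0, 0], 0]]}}

```text
clock: 5.25
position: [0.6983, -0.132, 0.1128]
eef_rot: [2.289, 2.149, -0.002]
wrist_force: [-11.4, 0.6, 15.4]
finger_gap: 0.0095
```

```bash
python3 - <<'E'
from h import *
s=bot.get_state(); 
for c in("wrist","scene"):
    cv2.imwrite(f"pics/{c}3.png",bot.grab_frame(c)[:,:,::-1])
print(s["position"],s["eef_rot"],s["wrist_force"])
E
```

```text
[ 0.6983 -0.132   0.1128] [ 2.2885  2.1492 -0.0021] [-11.4435   0.5514  15.3588]
```

View pics/scene3.png

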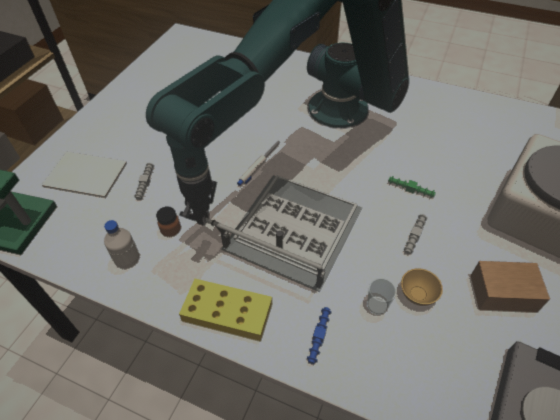

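View pics/wrist3.png

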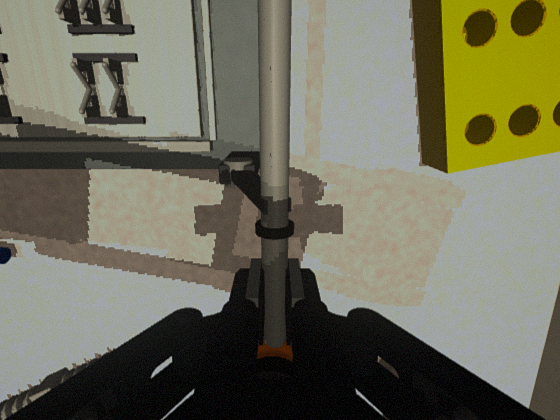

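>>> {"api": "jog_arm", "payload": {"commands": [[[0, 0, 0], [0, 0, 0], 0.7], [[0, 0, 0], [0, 0, 0], 0.7], [[0, 0, 0], [0, 0, 0], 0.7], [[0, 0, -0.04], [0, 0, 0], 0.7], [[0, 0, -0.08], [0, 0, 0], 0.7], [[0, 0, -0.12], [0, 0, 0], 0.7]]}}

```text
clock: 5.85
position: [0.6984, -0.1309, 0.2249]
eef_rot: [-2.288, -2.149, 0.003]
wrist_force: [1.1, -0.5, -0.2]
finger_gap: 0.0598
```

```bash
python3 - <<'E'
from h import *
bot.grab_frame("scene")
C={k:cam(k) for k in("scene","side")}
b={}
for k in C:
    bot.grab_frame(k)
    b[k]=bot.mark_of("post_top",k)[0]["centre"]; print(b[k],onz(C[k],b[k],.086))
print(tri([(C[k],b[k]) for k in C]))
plan([.62,.05,.20],np.pi/2-0.065)
E
```

```text
[276.9, 232.9] [0.6427 0.0461 0.086 ]
[254.3, 217.9] [0.6431 0.0495 0.086 ]
[0.6431 0.0469 0.085 ]
shift mm [175.8522 -90.3918  25.2873] turn deg [  0.0158   0.0245 -89.8652] | at [ 0.6992 -0.1312  0.2253] t 6.1 minrows 12.551007453603026
```

>>> {"api": "jog_arm", "payload": {"commands": [[[0.176, -0.09, 0.025], [0, 0, -89.9], 0.7], [[0.176, -0.09, 0.025], [0, 0, -89.9], 0.7], [[0.176, -0.09, 0.025], [0, 0, -89.9], 0.7], [[0.176, -0.09, 0.025], [0, 0, -89.9], 0.7], [[0.176, -0.09, 0.025], [0, 0, -89.9], 0.7], [[0.176, -0.09, 0.025], [0, 0, -89.9], 0.7], [[0.176, -0.09, 0.025], [0, 0, -89.9], 0.7], [[0.176, -0.09, 0.025], [0, 0, -89.9], 0.7], [[0.176, -0.09, 0.025], [0, 0, -89.9], 0.7], [[0.176, -0.09, 0.025], [0, 0, -89.9], 0.7]]}}

```text
clock: 6.93
position: [0.619, 0.0504, 0.1971]
eef_rot: [-0.588, -3.081, 0.002]
wrist_force: [-0.2, 0.2, 0.0]
finger_gap: 0.0596
```

>>> {"api": "jog_arm", "payload": {"commands": [[[0, 0, 0], [0, 0, -18.3], 0.7], [[0, 0, 0], [0, 0, -18.3], 0.7], [[0, 0, 0], [0, 0, -18.3], 0.7], [[0, 0, 0], [0, 0, -18.3], 0.7]]}}

```text
clock: 7.27
position: [0.6191, 0.0501, 0.1972]
eef_rot: [-0.099, -3.135, 0.0]
wrist_force: [-0.3, -0.0, -0.6]
finger_gap: 0.0598
```

```bash
python3 - <<'E'
from h import *
s=bot.get_state(); c=cam("wrist",s)
im=bot.grab_frame("wrist")
cv2.imwrite("pics/w4.png",im[:,:,::-1])
print(s["position"],s["eef_rot"],s["qpos"])
for q,z in {"post_top":.086,"row_coarse1":.0336,"row_fine1":.0336}.items():
    for e in bot.mark_of(q,"wrist")[:3]: print(q,round(e["score"],2),np.round(e["centre"]),onz(c,e["centre"],z))
plan([.6425,.047,.052],np.pi/2-0.065)
E
```

```text
[0.6191 0.0501 0.1972] [-0.0989 -3.1347  0.0002] [-0.0105  0.258   1.2413 -0.      1.6476 -1.5182]
post_top 0.82 [276. 230.] [0.6395 0.0493 0.086 ]
row_coarse1 0.69 [304. 120.] [0.5528 0.0809 0.0336]
row_fine1 0.83 [368. 121.] [0.5577 0.1401 0.0336]
shift mm [-23.1759  -1.5514 146.9868] turn deg [-0.0107 -0.1305 -0.0304] | at [0.6198 0.0501 0.199 ] t 7.4667 minrows 3.568604695568332
```

View pics/w4.png

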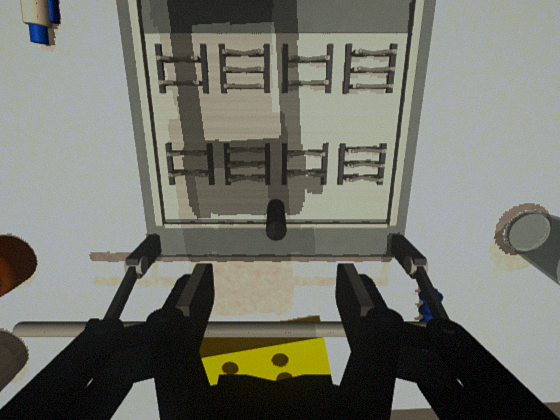

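>>> {"api": "jog_arm", "payload": {"commands": [[[-0.021, -0.001, 0.04], [0, 0, 0], 0.7], [[-0.021, -0.001, 0.08], [0, 0, 0], 0.7], [[-0.021, -0.001, 0.115], [0, 0, 0], 0.7], [[-0.021, -0.001, 0.14], [0, 0, 0], 0.7], [[-0.021, -0.001, 0.147], [0, 0, 0], 0.7], [[-0.021, -0.001, 0.147], [0, 0, 0], 0.7], [[-0.021, -0.001, 0.147], [0, 0, 0], 0], [[-0.021, -0.001, 0.147], [0, 0, 0], 0], [[-0.021, -0.001, 0.147], [0, 0, 0], 0], [[-0.021, -0.001, 0.147], [0, 0, 0], 0]]}}

```text
clock: 8.3
position: [0.6433, 0.0483, 0.057]
eef_rot: [0.101, 3.134, 0.002]
wrist_force: [-0.7, 2.3, 3.2]
finger_gap: 0.0159
```

>>> {"api": "jog_arm", "payload": {"commands": [[[0, 0, 0], [0, 0, 0], 0], [[0, 0, 0], [0, 0, 0], 0]]}}

```text
clock: 8.47
position: [0.6432, 0.0483, 0.057]
eef_rot: [0.1, 3.134, 0.002]
wrist_force: [-0.3, 1.8, 6.1]
finger_gap: 0.0162
```

```bash
python3 - <<'E'
from h import *
s=bot.get_state()
im=bot.grab_frame("wrist")
cv2.imwrite("pics/w5.png",im[:,:,::-1])
print(s["position"],s["eef_rot"],s["wrist_force"])
E
```

```text
[0.6432 0.0483 0.057 ] [0.1005 3.1337 0.0016] [-0.2876  1.8229  6.0972]
```

View pics/w5.png

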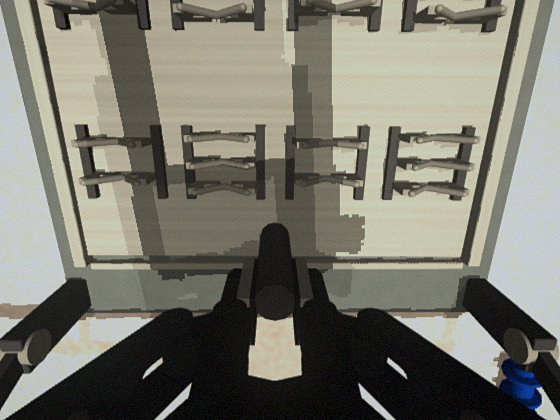

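>>> {"api": "jog_arm", "payload": {"commands": [[[0.01, 0, 0], [0, 0, 0], 0], [[0.02, 0, 0], [0, 0, 0], 0], [[0.03, 0, 0], [0, 0, 0], 0], [[0.04, 0, 0], [0, 0, 0], 0], [[0.05, 0, 0], [0, 0, 0], 0], [[0.06, 0, 0], [0, 0, 0], 0], [[0.067, 0, 0], [0, 0, 0], 0], [[0.072, 0, 0], [0, 0, 0], 0], [[0.075, 0, 0], [0, 0, 0], 0], [[0.075, 0, 0], [0, 0, 0], 0]]}}

```text
clock: 9.35
position: [0.5719, 0.0535, 0.0576]
eef_rot: [0.1, 3.124, 0.004]
wrist_force: [9.1, 3.9, 1.8]
finger_gap: 0.0161
```

```bash
python3 - <<'E'
from h import *
s=bot.get_state()
im=bot.grab_frame("wrist")
cv2.imwrite("pics/w6.png",im[:,:,::-1])
print(s["position"],s["eef_rot"],s["wrist_force"])
E
```

```text
[0.5719 0.0535 0.0576] [0.0999 3.1241 0.0037] [9.0872 3.9488 1.7918]
```

View pics/w6.png

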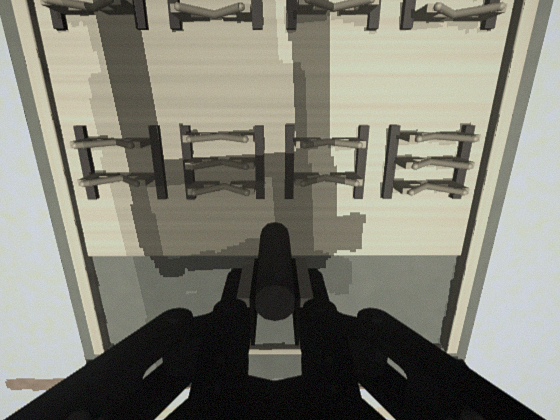

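Plate moved ~72 mm along with the gripper. I'll pull a little further and watch the force.

>>> {"api": "jog_arm", "payload": {"commands": [[[0.004, 0, 0], [0, 0, 0], 0], [[0.006, 0, 0], [0, 0, 0], 0], [[0.006, 0, 0], [0, 0, 0], 0], [[0.006, 0, 0], [0, 0, 0], 0]]}}

```text
clock: 9.73
position: [0.571, 0.0535, 0.0603]
eef_rot: [0.1, 3.112, 0.003]
wrist_force: [17.0, 2.0, 4.8]
finger_gap: 0.0159
```

>>> {"api": "jog_arm", "payload": {"commands": [[[0, 0, 0], [0, 0, 0], 0.7], [[0, 0, 0], [0, 0, 0], 0.7], [[0, 0, 0], [0, 0, 0], 0.7], [[0, 0, -0.04], [0, 0, 0], 0.7], [[0, 0, -0.08], [0, 0, 0], 0.7], [[0, 0, -0.12], [0, 0, 0], 0.7], [[0, 0, -0.16], [0, 0, 0], 0.7], [[0, 0, -0.16], [0, 0, 0], 0.7], [[0, 0, -0.16], [0, 0, 0], 0.7]]}}

```text
clock: 10.48
position: [0.5613, 0.0528, 0.2167]
eef_rot: [0.101, 3.134, -0.0]
wrist_force: [-0.2, 0.7, -0.4]
finger_gap: 0.0598
```

```bash
python3 - <<'E'
from h import *
C={k:cam(k) for k in("scene","side")}
for k in ("wrist","scene","side"):
    s=bot.get_state(); c=cam(k,s)
    im=bot.grab_frame(k)
    cv2.imwrite(f"pics/{k}7.png",im[:,:,::-1])
    if k=="wrist": print(s["position"],s["eef_rot"]); np.save("w7.npy",np.array([s["position"],s["eef_rot"]]))
    for q,z in {"post_top":.086,"plate":.006,"row_coarse1":.0336,"row_fine1":.0336}.items():
        for e in bot.mark_of(q,k)[:2]:
            if e["score"]>.5: print(k,q,round(e["score"],2),np.round(e["centre"]),onz(c,e["centre"],z))
E
```

```text
[0.5613 0.0528 0.2167] [ 0.1007  3.1342 -0.0003]
wrist post_top 0.56 [273. 210.] [0.5706 0.0502 0.086 ]
wrist plate 0.9 [274. 102.] [0.4793 0.0574 0.006 ]
wrist row_coarse1 0.82 [307. 105.] [0.4842 0.0888 0.0336]
wrist row_coarse1 0.72 [186. 102.] [ 0.4743 -0.0269  0.0336]
wrist row_fine1 0.87 [366. 101.] [0.4839 0.1456 0.0336]
wrist row_fine1 0.81 [248. 105.] [0.4802 0.0316 0.0336]
scene post_top 0.68 [291. 214.] [0.5726 0.0561 0.086 ]
scene plate 0.9 [305. 208.] [0.4773 0.061  0.006 ]
scene row_coarse1 0.87 [311. 208.] [0.4908 0.0845 0.0336]
scene row_coarse1 0.79 [277. 193.] [ 0.4755 -0.0269  0.0336]
scene row_fine1 0.7 [294. 201.] [0.4865 0.0311 0.0336]
scene row_fine1 0.67 [336. 213.] [0.4833 0.1535 0.0336]
side post_top 0.55 [281. 224.] [0.5713 0.0558 0.086 ]
side plate 0.6 [315. 251.] [0.4808 0.0566 0.006 ]
side row_coarse1 0.85 [314. 252.] [0.4802 0.0872 0.0336]
side row_coarse1 0.82 [319. 220.] [ 0.483  -0.0327  0.0336]
side row_fine1 0.67 [317. 238.] [0.4794 0.036  0.0336]
side row_fine1 0.66 [312. 271.] [0.4755 0.1488 0.0336]
```

View pics/wrist7.png

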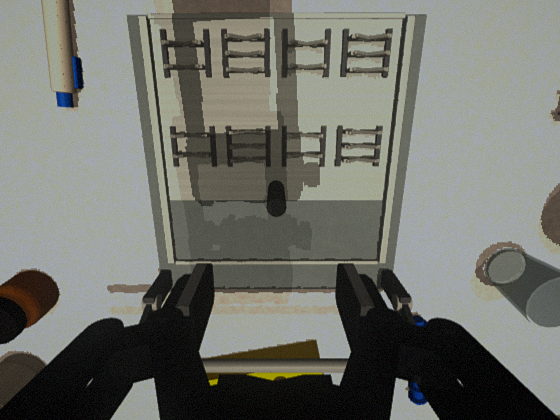

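View pics/scene7.png

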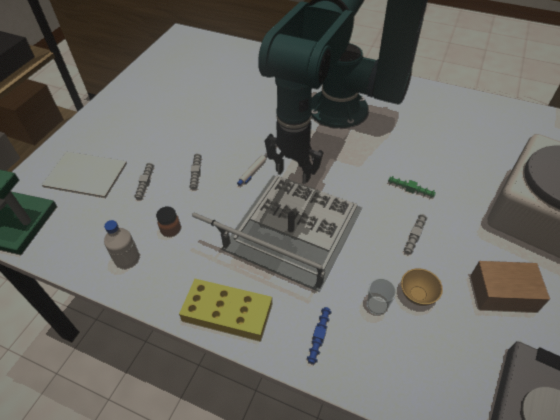

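```bash
cat >> h.py <<'E'
PO=np.array([.4814,.060]); PSI=-0.068
ROWS={"c1":(-.087,(32,52)),"f1":(-.029,(29,43,57)),"c2":(.029,(32,52)),"f2":(.087,(29,43,57))}
def plate2w(x,y,z,PO=PO,PSI=PSI):
    c,s=np.cos(PSI),np.sin(PSI); return np.array([PO[0]+c*x-s*y,PO[1]+s*x+c*y,z+.006])
E
python3 - <<'E'
from h import *
for k in("wrist","scene"):
    im=cv2.imread(f"pics/{k}7.png")
    if k=="wrist":
        a=np.load("w7.npy"); c=cam(k,dict(position=a[0],eef_rot=a[1])); box=(120,0,430,220);f=2.5
    else: c=cam(k); box=(220,160,380,290);f=4.5
    big=cv2.resize(im[box[1]:box[3],box[0]:box[2]],None,fx=f,fy=f,interpolation=cv2.INTER_CUBIC)
    def L(A,B,col):
        p=proj(c,[A,B]); q=((p-np.array(box[:2])+.5)*f-.5).astype(int); cv2.line(big,tuple(map(int,q[0])),tuple(map(int,q[1])),col,1)
    for r,(y,xs) in ROWS.items():
        for x in xs:
            for sg in(1,-1): L(plate2w(sg*x/1000,y-.02,.030),plate2w(sg*x/1000,y+.02,.030),(0,0,255))
    cs=[(-.075,-.12),(.105,-.12),(.105,.12),(-.075,.12)]
    for i in range(4): L(plate2w(*cs[i],.008),plate2w(*cs[(i+1)%4],.008),(0,255,0))
    L(plate2w(.09,0,.008),plate2w(.09,0,.08),(255,0,0))
    cv2.imwrite(f"pics/ov_{k}.png",big)
E
```

```text
(no output)
```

View pics/ov_wrist.png

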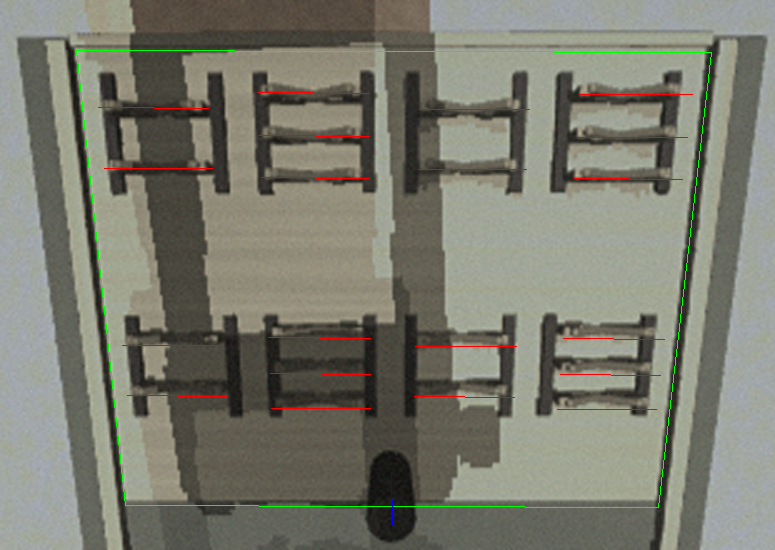

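View pics/ov_scene.png

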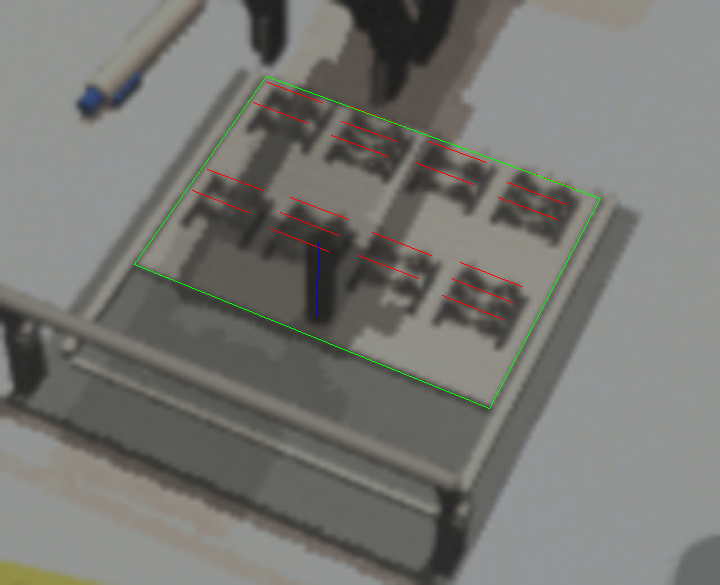

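```bash
cat > ov.py <<'E'
from h import *
import sys
zr=float(sys.argv[1]); po=np.array([float(sys.argv[2]),float(sys.argv[3])]); psi=float(sys.argv[4])
P=lambda x,y,z:plate2w(x,y,z,po,psi)
out=[]
for k in("wrist","scene","side"):
    im=cv2.imread(f"pics/{k}7.png")
    if k=="wrist":
        a=np.load("w7.npy"); c=cam(k,dict(position=a[0],eef_rot=a[1])); box=(120,0,430,220);f=2.5
    elif k=="scene": c=cam(k); box=(220,160,380,290);f=4.5
    else: c=cam(k); box=(200,190,380,310);f=4.4
    big=cv2.resize(im[box[1]:box[3],box[0]:box[2]],None,fx=f,fy=f,interpolation=cv2.INTER_CUBIC)
    def L(A,B,col):
        p=proj(c,[A,B]); q=((p-np.array(box[:2])+.5)*f-.5).astype(int); cv2.line(big,tuple(map(int,q[0])),tuple(map(int,q[1])),col,1)
    for r,(y,xs) in ROWS.items():
        for x in xs:
            for sg in(1,-1): L(P(sg*x/1000,y-.02,zr),P(sg*x/1000,y+.02,zr),(0,0,255))
    cs=[(-.075,-.12),(.105,-.12),(.105,.12),(-.075,.12)]
    for i in range(4): L(P(*cs[i],.008),P(*cs[(i+1)%4],.008),(0,255,0))
    L(P(.09,0,.008),P(.09,0,.08),(255,0,0))
    cv2.imwrite(f"pics/ov2_{k}.png",big)
E
python3 ov.py .020 .4814 .060 -.068
```

```text
(no output)
```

View pics/ov2_wrist.png

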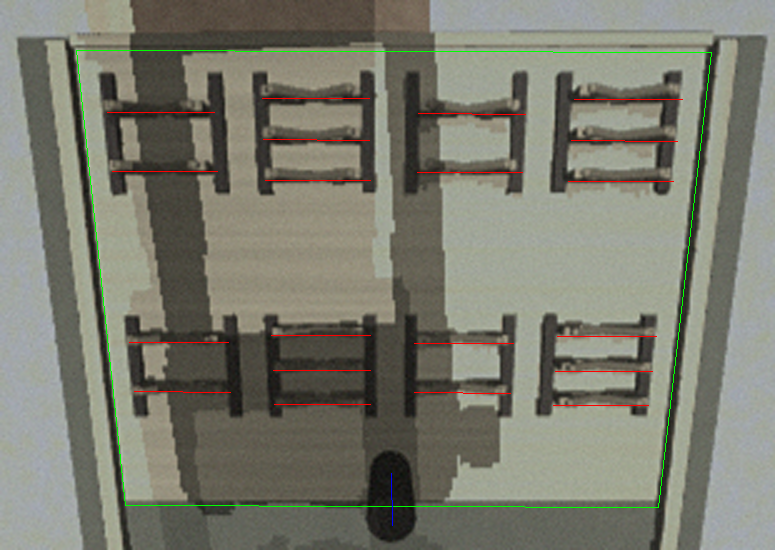

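View pics/ov2_side.png

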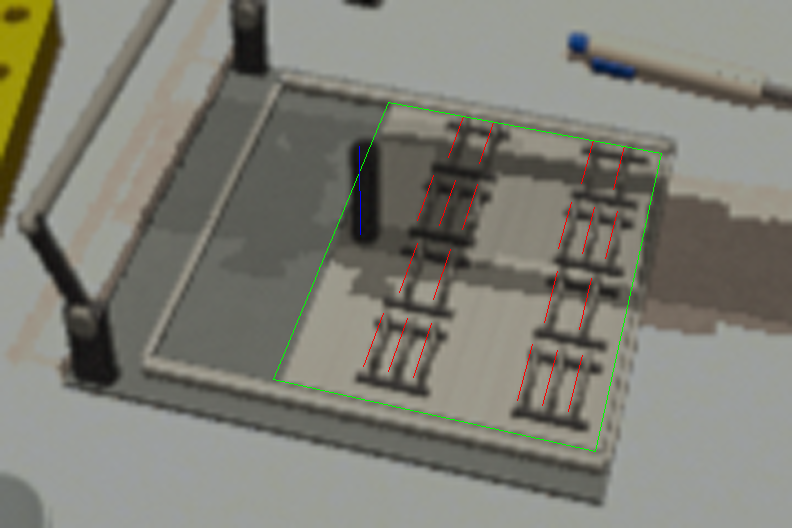

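View pics/ov2_scene.png

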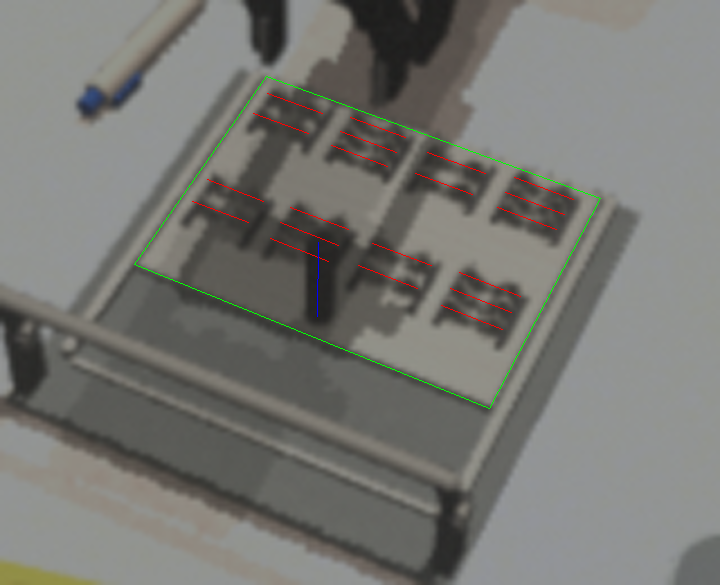

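```bash
cat >> h.py <<'E'
def studs(k,c,minscore=.3,zt=.013):
    seen=[]
    for q in("stud_fine1","stud_coarse1"):
        for e in bot.regions_of(q,k):
            if e["score"]<minscore: continue
            m=e["region"]; ys,xs=np.nonzero(m)
            if len(xs)<20: continue
            W=np.array([onz(c,(x,y),zt)[:2] for x,y in zip(xs,ys)])
            # min-area rect in world
            r=cv2.minAreaRect((W*1000).astype(np.float32)); b=cv2.boxPoints(r)
            e1=b[1]-b[0];e2=b[2]-b[1]
            d=e1 if np.linalg.norm(e1)>np.linalg.norm(e2) else e2
            print(k,q,round(e["score"],2),"px",np.round([xs.mean(),ys.mean()]),"world",W.mean(0),"rect",np.array(r[0])/1000,"len/wid",np.round(sorted(r[1]),0),"az",np.arctan(d[1]/d[0]))
E
python3 - <<'E'
from h import *
for k in("scene","side"):
    bot.grab_frame(k); studs(k,cam(k))
E
```

```text
scene stud_fine1 0.69 px [195. 171.] world [ 0.4748 -0.3013] rect [ 0.4742 -0.3018] len/wid [ 30. 150.] az 0.4647103
scene stud_fine1 0.54 px [144. 180.] world [ 0.5678 -0.4261] rect [ 0.5672 -0.4265] len/wid [ 35. 145.] az 0.39045718
scene stud_coarse1 0.94 px [415. 234.] world [0.4501 0.3723] rect [0.4486 0.3723] len/wid [ 28. 152.] az -0.092161976
scene stud_coarse1 0.84 px [319. 335.] world [0.826  0.2313] rect [0.8234 0.231 ] len/wid [ 28. 145.] az 0.05737427
scene stud_coarse1 0.81 px [409. 186.] world [0.2834 0.3171] rect [0.2826 0.3216] len/wid [ 45. 131.] az 1.3183287
scene stud_coarse1 0.34 px [303. 213.] world [0.5004 0.0628] rect [0.4968 0.0602] len/wid [183. 241.] az 1.5073427
side stud_fine1 0.5 px [332. 171.] world [ 0.4758 -0.3035] rect [ 0.4716 -0.3033] len/wid [ 50. 143.] az 0.51758
side stud_fine1 0.48 px [314. 148.] world [ 0.5579 -0.4328] rect [ 0.5562 -0.4366] len/wid [ 57. 113.] az 0.5568433
side stud_coarse1 0.86 px [164. 279.] world [0.8224 0.2294] rect [0.8228 0.2282] len/wid [ 38. 143.] az -0.0031595384
side stud_coarse1 0.63 px [393. 359.] world [0.2818 0.3242] rect [0.2816 0.3196] len/wid [ 28. 147.] az 1.5235631
side stud_coarse1 0.56 px [309. 364.] world [0.4467 0.37  ] rect [0.4473 0.3691] len/wid [ 37. 137.] az -0.21206701
```

```bash
python3 - <<'E'
from h import *
plan([.474,-.302,.17],-1.09)
E
```

```text
shift mm [  63.4427 -359.7277   43.4953] turn deg [  0.011    0.0096 148.7774] | at [0.5604 0.0529 0.2135] t 11.5333 minrows 20.778968921919436
```

>>> {"api": "jog_arm", "payload": {"commands": [[[0.063, -0.36, 0.02], [0, 0, 148], 0.7], [[0.063, -0.36, 0.02], [0, 0, 148], 0.7], [[0.063, -0.36, 0.02], [0, 0, 148], 0.7], [[0.063, -0.36, 0.02], [0, 0, 148], 0.7], [[0.063, -0.36, 0.02], [0, 0, 148], 0.7], [[0.063, -0.36, 0.02], [0, 0, 148], 0.7], [[0.063, -0.36, 0.02], [0, 0, 148], 0.7], [[0.063, -0.36, 0.02], [0, 0, 148], 0.7], [[0.063, -0.36, 0.02], [0, 0, 148], 0.7], [[0.063, -0.36, 0.02], [0, 0, 148], 0.7]]}}

```text
clock: 12.37
position: [0.472, -0.3082, 0.1925]
eef_rot: [1.935, 2.474, -0.005]
wrist_force: [0.1, 0.3, -0.2]
finger_gap: 0.0599
```

```bash
python3 - <<'E'
from h import *
plan([.474,-.302,.17],-1.09)
E
```

```text
shift mm [ 5.5708  3.4567 22.5198] turn deg [-0.0428  0.2026 76.3896] | at [ 0.472  -0.3082  0.1925] t 12.3667 minrows 10.668978221624101
```

>>> {"api": "jog_arm", "payload": {"commands": [[[0.002, 0, 0.02], [0, 0, 76.4], 0.7], [[0.002, 0, 0.02], [0, 0, 76.4], 0.7], [[0.002, 0, 0.02], [0, 0, 76.4], 0.7], [[0.002, 0, 0.02], [0, 0, 76.4], 0.7], [[0.002, 0, 0.02], [0, 0, 76.4], 0.7], [[0.002, 0, 0.02], [0, 0, 76.4], 0.7], [[0.002, 0, 0.02], [0, 0, 76.4], 0.7], [[0.002, 0, 0.02], [0, 0, 76.4], 0.7], [[0.002, 0, 0.02], [0, 0, 76.4], 0.7], [[0.002, 0, 0.02], [0, 0, 76.4], 0.7]]}}

```text
clock: 13.2
position: [0.4739, -0.3004, 0.1734]
eef_rot: [3.014, 0.885, 0.0]
wrist_force: [-0.2, 0.1, 0.3]
finger_gap: 0.06
```

>>> {"api": "jog_arm", "payload": {"commands": [[[0, 0, 0], [0, 0, 4.8], 0.7], [[0, 0, 0], [0, 0, 4.8], 0.7], [[0, 0, 0], [0, 0, 4.8], 0.7]]}}

```text
clock: 13.45
position: [0.4739, -0.3004, 0.1735]
eef_rot: [3.045, 0.771, 0.0]
wrist_force: [0.5, 0.3, -0.6]
finger_gap: 0.0597
```

```bash
cat > look.py <<'E'
from h import *
import sys
n=sys.argv[1]
s=bot.get_state(); c=cam("wrist",s)
im=bot.grab_frame("wrist"); cv2.imwrite(f"pics/{n}.png",im[:,:,::-1]); np.save(n+".npy",np.array([s["position"],s["eef_rot"]]))
R0=R.from_rotvec(s["eef_rot"]).as_matrix(); print(s["position"],"az",np.arctan2(R0[1,1],R0[0,1]),"j",s["qpos"],s["clock"])
studs("wrist",c)
for q in("stud_fine1","stud_coarse1"):
    for e in bot.mark_of(q,"wrist")[:3]: print(q,round(e["score"],2),np.round(e["centre"]),onz(c,e["centre"],.013))
E
python3 look.py w8
```

```text
[ 0.4739 -0.3004  0.1735] az -1.074867091821038 j [-0.6659  0.1299  1.4386 -0.      1.5729  0.4089] 13.45
wrist stud_fine1 0.92 px [277. 190.] world [ 0.475  -0.3031] rect [ 0.4718 -0.3052] len/wid [ 28. 143.] az 0.42425767
wrist stud_fine1 0.64 px [440. 164.] world [ 0.5718 -0.4267] rect [ 0.5677 -0.4286] len/wid [ 39. 143.] az 0.3898266
stud_fine1 0.84 [276. 194.] [ 0.4733 -0.3035  0.013 ]
stud_fine1 0.84 [440. 168.] [ 0.5698 -0.4291  0.013 ]
```

View pics/w8.png

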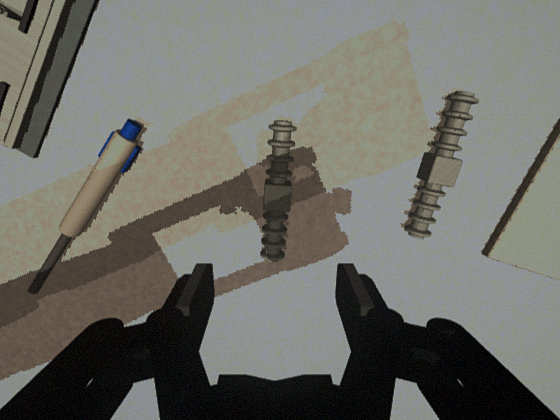

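```bash
python3 - <<'E'
from h import *
im=cv2.imread("pics/w8.png"); cv2.imwrite("pics/w8c.png",cv2.resize(im[80:280,220:500],None,fx=2.8,fy=2.8,interpolation=cv2.INTER_CUBIC))
plan([.4735,-.3035,.004],-1.141)
E
```

```text
shift mm [ -1.8096   2.5687 169.4169] turn deg [0.0024 0.0013 3.7048] | at [ 0.4739 -0.3004  0.1734] t 13.7 minrows 4.063452961130957
```

View pics/w8c.png

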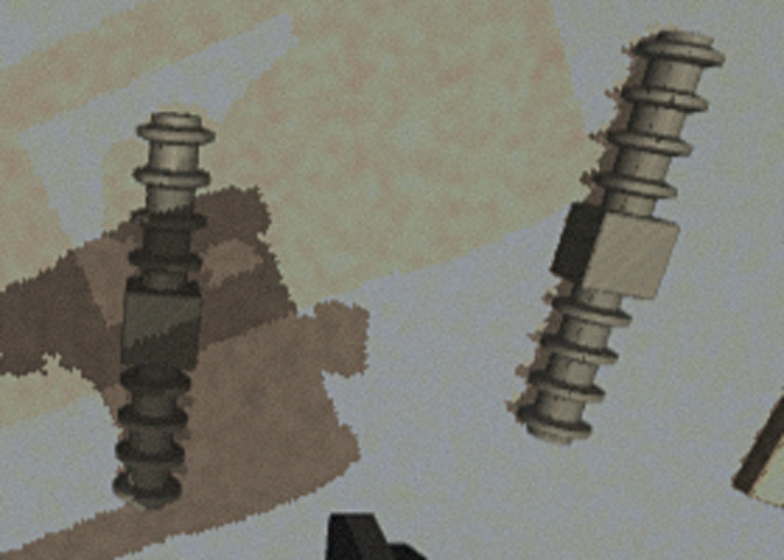

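>>> {"api": "jog_arm", "payload": {"commands": [[[-0.002, 0.0025, 0.04], [0, 0, 3.7], 0.7], [[-0.002, 0.0025, 0.08], [0, 0, 3.7], 0.7], [[-0.002, 0.0025, 0.115], [0, 0, 3.7], 0.7], [[-0.002, 0.0025, 0.145], [0, 0, 3.7], 0.7], [[-0.002, 0.0025, 0.159], [0, 0, 3.7], 0.7], [[-0.002, 0.0025, 0.164], [0, 0, 3.7], 0.7], [[-0.002, 0.0025, 0.166], [0, 0, 3.7], 0.7], [[-0.002, 0.0025, 0.166], [0, 0, 3.7], 0.7]]}}

```text
clock: 14.37
position: [0.4739, -0.304, 0.0081]
eef_rot: [3.068, 0.669, 0.001]
wrist_force: [0.3, 0.3, 0.0]
finger_gap: 0.0595
```

```bash
python3 look.py w9
```

```text
[ 0.4739 -0.304   0.0081] az -1.1414466130191354 j [-0.671   0.2639  1.6276 -0.0001  1.2488  0.4705] 14.3667
wrist stud_fine1 0.96 px [548. 299.] world [ 0.5196 -0.4335] rect [ 0.5262 -0.4235] len/wid [18. 85.] az 0.7015772
wrist stud_fine1 0.85 px [273. 257.] world [ 0.4821 -0.2998] rect [ 0.4771 -0.3019] len/wid [ 28. 131.] az 0.42328385
stud_fine1 0.73 [274. 277.] [ 0.475  -0.3036  0.013 ]
```

View pics/w9.png

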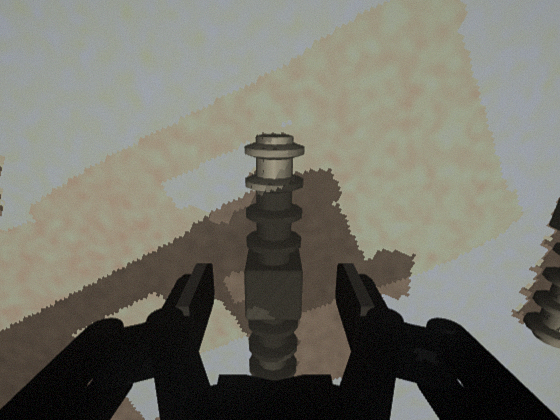

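>>> {"api": "jog_arm", "payload": {"commands": [[[0.001, 0, 0.001], [0, 0, 0], 0], [[0.001, 0, 0.001], [0, 0, 0], 0], [[0.001, 0, 0.001], [0, 0, 0], 0], [[0.001, 0, 0.001], [0, 0, 0], 0], [[0.001, 0, 0.001], [0, 0, 0], 0], [[0.001, 0, -0.03], [0, 0, 0], 0], [[0.001, 0, -0.07], [0, 0, 0], 0], [[0.001, 0, -0.1], [0, 0, 0], 0], [[0.001, 0, -0.1], [0, 0, 0], 0]]}}

```text
clock: 15.37
position: [0.4777, -0.3058, 0.1154]
eef_rot: [3.059, 0.667, 0.014]
wrist_force: [1.0, 0.5, 0.6]
finger_gap: 0.0243
```

```bash
python3 look.py w10
python3 - <<'E'
from h import *
p=plate2w(0,-.029,0); print(p); plan([p[0],p[1],.11],-np.pi/2-.068)
E
```

```text
[ 0.4777 -0.3058  0.1154] az -1.141685673727154 j [-0.6693  0.1659  1.5155 -0.0001  1.4459  0.4723] 15.3667
wrist stud_fine1 0.69 px [465. 164.] world [ 0.5728 -0.4266] rect [ 0.5678 -0.4287] len/wid [ 41. 143.] az 0.319269
wrist stud_fine1 0.64 px [275. 259.] world [ 0.4356 -0.327 ] rect [ 0.4274 -0.3308] len/wid [ 49. 231.] az 0.42748445
stud_fine1 0.79 [465. 171.] [ 0.5697 -0.4293  0.013 ]
[0.4794 0.0311 0.006 ]
shift mm [ 144.4866 -300.3355   -4.1266] turn deg [-0.198   0.1778 28.4799] | at [ 0.473  -0.3021  0.105 ] t 15.6167 minrows 7.993019880395166
```

View pics/w10.png

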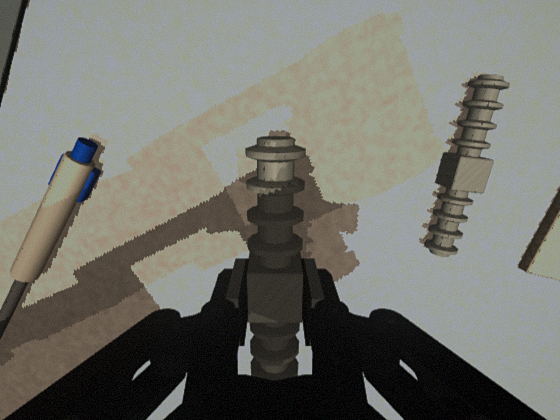

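>>> {"api": "jog_arm", "payload": {"commands": [[[0.143, -0.3, -0.01], [0, 0, 28.5], 0], [[0.143, -0.3, -0.01], [0, 0, 28.5], 0], [[0.143, -0.3, -0.01], [0, 0, 28.5], 0], [[0.143, -0.3, -0.01], [0, 0, 28.5], 0], [[0.143, -0.3, -0.01], [0, 0, 28.5], 0], [[0.143, -0.3, -0.01], [0, 0, 28.5], 0], [[0.143, -0.3, -0.01], [0, 0, 28.5], 0], [[0.143, -0.3, -0.01], [0, 0, 28.5], 0], [[0.143, -0.3, -0.01], [0, 0, 28.5], 0], [[0.143, -0.3, -0.01], [0, 0, 28.5], 0]]}}

```text
clock: 16.45
position: [0.4781, 0.0319, 0.1155]
eef_rot: [-3.14, 0.099, 0.006]
wrist_force: [-0.2, 0.4, -1.7]
finger_gap: 0.0249
```

```bash
python3 look.py w11
python3 - <<'E'
from h import *
p=plate2w(0,-.029,0); print(p); plan([p[0]-.0014,p[1],.06],-np.pi/2-.068)
E
```

```text
[0.4781 0.0319 0.1155] az -1.6338931028435644 j [-0.0521 -0.015   1.7087  0.0004  1.4515  1.5817] 16.45
wrist stud_fine1 0.65 px [275. 259.] world [0.4298 0.0345] rect [0.4203 0.0344] len/wid [ 49. 233.] az -0.07894768
wrist stud_coarse1 0.78 px [ 11. 401.] world [0.2927 0.3092] rect [0.2935 0.3138] len/wid [26. 51.] az -0.9530737
stud_fine1 0.82 [275. 284.] [0.4097 0.0357 0.013 ]
[0.4794 0.0311 0.006 ]
shift mm [-1.3594 -3.3632 56.6993] turn deg [ 0.0372  0.0747 -0.1566] | at [0.4792 0.0276 0.1167] t 16.7 minrows 1.36247580287042
```

View pics/w11.png

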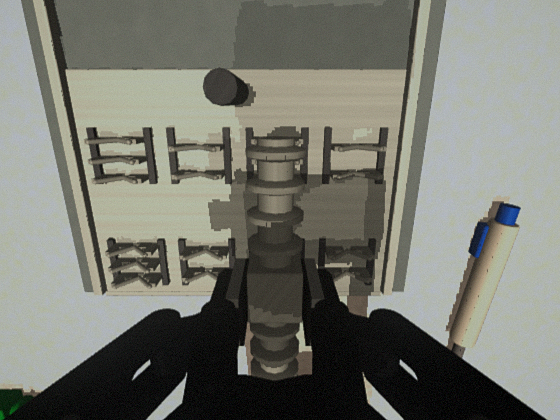

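>>> {"api": "jog_arm", "payload": {"commands": [[[0, 0, 0.03], [0, 0, 0], 0], [[0, 0, 0.05], [0, 0, 0], 0], [[0, 0, 0.05], [0, 0, 0], 0], [[0, 0, 0.05], [0, 0, 0], 0], [[0, 0, 0.05], [0, 0, 0], 0]]}}

```text
clock: 17.12
position: [0.4802, 0.0283, 0.0684]
eef_rot: [3.139, -0.11, 0.002]
wrist_force: [-0.7, -0.4, -1.3]
finger_gap: 0.0248
```

```bash
python3 look.py w12
python3 - <<'E'
from h import *
p=plate2w(0,-.029,0); plan([p[0]-.0014,p[1],.06],-np.pi/2-.068)
E
```

```text
[0.4802 0.0283 0.0684] az -1.640672357838392 j [-0.059   0.0264  1.7662 -0.0002  1.3474  1.5818] 17.1167
wrist stud_fine1 0.67 px [274. 259.] world [0.4569 0.0296] rect [0.4496 0.0303] len/wid [ 39. 186.] az -0.06719461
stud_fine1 0.69 [274. 282.] [0.4433 0.0312 0.013 ]
shift mm [-2.4796 -1.862   8.7171] turn deg [ 0.0049 -0.1469 -0.0265] | at [0.4804 0.029  0.0687] t 17.3667 minrows 0.2218748842967909
```

View pics/w12.png

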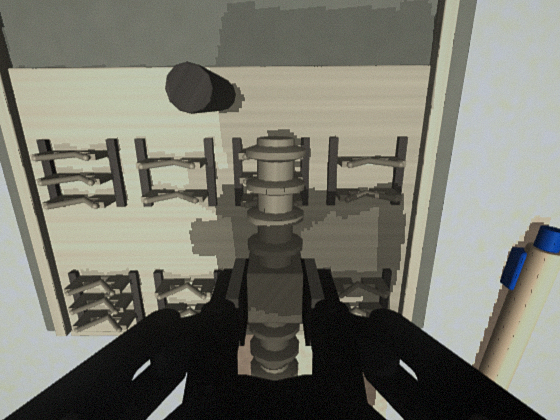

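```bash
python3 - <<'E'
from h import *
im=cv2.imread("pics/w11.png"); cv2.imwrite("pics/w11c.png",cv2.resize(im[110:310,80:240],None,fx=4,fy=4,interpolation=cv2.INTER_CUBIC)[:,:])
E
```

```text
(no output)
```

View pics/w11c.png

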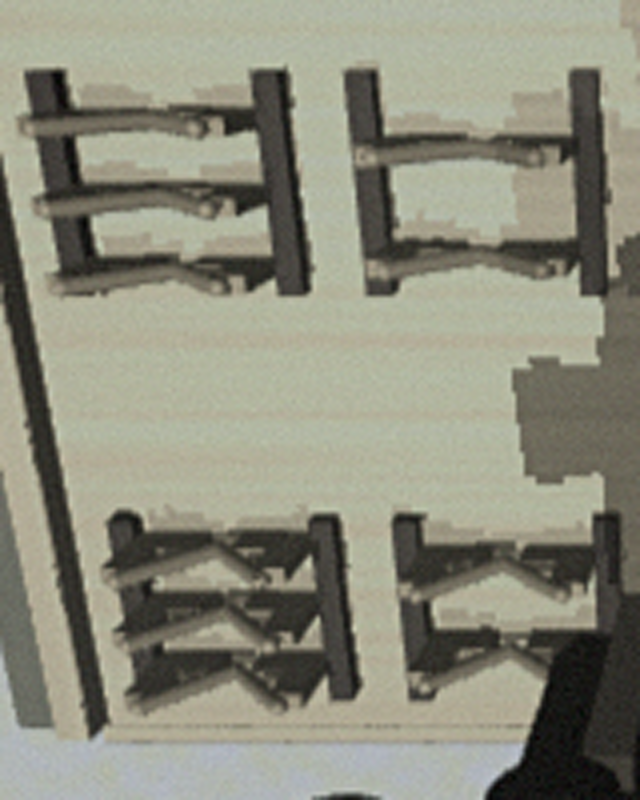

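```bash
python3 - <<'E'
from h import *
a=np.load("w11.npy"); c=cam("wrist",dict(position=a[0],eef_rot=a[1]))
F={("c2",52):[(362,155),(545,157)],("c2",32):[(375,268),(545,268)],("c2",-32):[(412,592),(563,592)],("c2",-52):[(422,682)],
("f2",57):[(25,127),(205,127)],("f2",43):[(40,208),(208,208)],("f2",29):[(55,285),(225,285)],("f2",-29):[(112,575),(265,577)],("f2",-43):[(122,640),(270,640)],("f2",-57):[(135,702),(283,705)]}
cs,sn=np.cos(PSI),np.sin(PSI)
for z in(.036,.033,.028):
    E=[]
    for (r,x),uvs in F.items():
        for uv in uvs:
            w=onz(c,(uv[0]/4+80-.4,uv[1]/4+110-.4),z)[:2]-PO
            q=np.array([cs*w[0]+sn*w[1],-sn*w[0]+cs*w[1]])*1000
            E.append((x,q[0]-x,q[1]-ROWS[r][0]*1000))
    print(z);print(np.array(E))
E
```

```text
0.036
[[ 52.      -1.4813  14.1136]
 [ 52.      -1.6825 -17.2065]
 [ 32.      -1.1856  13.7785]
 [ 32.      -1.0538 -16.1652]
 [-32.      -0.481   12.7548]
 [-32.      -0.354  -16.2149]
 [-52.      -0.1183  12.4919]
 [ 57.      -2.017   12.9608]
 [ 57.      -1.8821 -17.6523]
 [ 43.      -1.8358  12.885 ]
 [ 43.      -1.7074 -16.2635]
 [ 29.      -1.4985  12.679 ]
 [ 29.      -1.3661 -17.393 ]
 [-29.      -0.1302  11.7285]
 [-29.      -0.4241 -17.4352]
 [-43.      -0.0831  12.034 ]
 [-43.       0.043  -16.7395]
 [-57.       0.1311  11.6512]
 [-57.      -0.4206 -17.5481]]
0.033
[[ 52.      -1.881   15.0796]
 [ 52.      -2.085  -16.6646]
 [ 32.      -1.8522  14.74  ]
 [ 32.      -1.7186 -15.6092]
 [-32.      -2.0047  13.7024]
 [-32.      -1.8759 -15.6595]
 [-52.      -1.9078  13.4359]
 [ 57.      -2.3563  14.6966]
 [ 57.      -2.2195 -16.331 ]
 [ 43.      -2.3622  14.6198]
 [ 43.      -2.2321 -14.9234]
 [ 29.      -2.2099  14.411 ]
 [ 29.      -2.0758 -16.0682]
 [-29.      -1.6084  13.4477]
 [-29.      -1.9064 -16.111 ]
 [-43.      -1.7503  13.7573]
 [-43.      -1.6225 -15.4058]
 [-57.      -1.7228  13.3692]
 [-57.      -2.2819 -16.2255]]
0.028
[[ 52.      -2.5472  16.6897]
 [ 52.      -2.7557 -15.7615]
 [ 32.      -2.9631  16.3425]
 [ 32.      -2.8266 -14.6825]
 [-32.      -4.5441  15.2818]
 [-32.      -4.4125 -14.734 ]
 [-52.      -4.8905  15.0094]
 [ 57.      -2.9218  17.5896]
 [ 57.      -2.782  -14.1289]
 [ 43.      -3.2395  17.5111]
 [ 43.      -3.1065 -12.6899]
 [ 29.      -3.3956  17.2977]
 [ 29.      -3.2585 -13.8603]
 [-29.      -4.0723  16.3129]
 [-29.      -4.3768 -13.904 ]
 [-43.      -4.529   16.6294]
 [-43.      -4.3984 -13.1831]
 [-57.      -4.8127  16.2327]
 [-57.      -5.3842 -14.021 ]]
```

```bash
sed -i 's/^PO=.*/PO=np.array([.4795,.0593]); PSI=-0.068/' h.py; python3 - <<'E'
from h import *
p=plate2w(0,-.029,0); print(p);plan([p[0],p[1],.040],-np.pi/2-.068)
E
```

```text
[0.4775 0.0304 0.006 ]
shift mm [-2.9819 -1.1312 28.7159] turn deg [ 0.0049 -0.1469 -0.0265] | at [0.4804 0.029  0.0687] t 17.3667 minrows 0.6928646322786809
```

>>> {"api": "jog_arm", "payload": {"commands": [[[-0.003, -0.001, 0.015], [0, 0, 0], 0], [[-0.003, -0.001, 0.028], [0, 0, 0], 0], [[-0.003, -0.001, 0.028], [0, 0, 0], 0], [[-0.003, -0.001, 0.028], [0, 0, 0], 0], [[-0.003, -0.001, 0.028], [0, 0, 0], 0]]}}

```text
clock: 17.78
position: [0.4772, 0.0304, 0.0403]
eef_rot: [3.14, -0.107, 0.002]
wrist_force: [0.5, -0.0, -0.5]
finger_gap: 0.0245
```

```bash
python3 - <<'E'
from h import *
s=bot.get_state();print(s["wrist_force"])
cv2.imwrite("pics/side13.png",cv2.resize(bot.grab_frame("side")[180:310,200:380,::-1],None,fx=4,fy=4,interpolation=cv2.INTER_CUBIC))
p=plate2w(0,-.029,0); plan([p[0],p[1],.029],-np.pi/2-.068)
E
```

```text
[ 0.5272 -0.0214 -0.5228]
shift mm [ 0.0438 -0.0072 11.5909] turn deg [ 0.0045 -0.1264 -0.0137] | at [0.4775 0.0304 0.0406] t 17.8333 minrows 0.2779602785817584
```

View pics/side13.png

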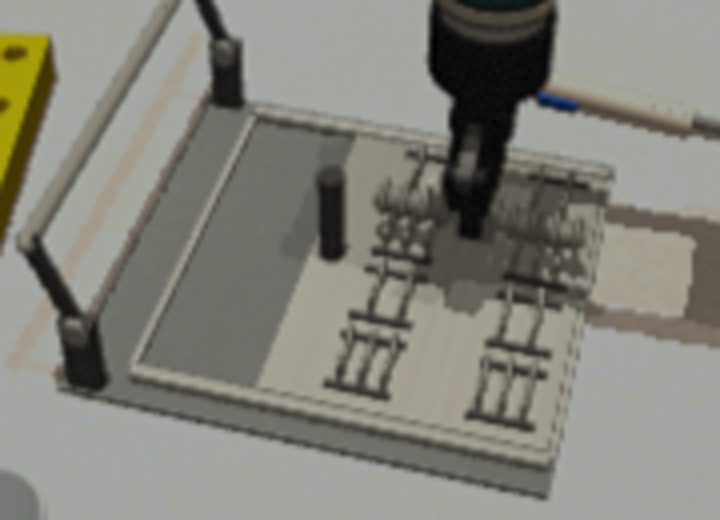

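The pose is exactly on target with almost no force. Lowering the stud into the row.

>>> {"api": "jog_arm", "payload": {"commands": [[[0, 0, 0.004], [0, 0, 0], 0], [[0, 0, 0.008], [0, 0, 0], 0], [[0, 0, 0.011], [0, 0, 0], 0], [[0, 0, 0.012], [0, 0, 0], 0], [[0, 0, 0.012], [0, 0, 0], 0]]}}

```text
clock: 18.25
position: [0.4765, 0.0304, 0.0276]
eef_rot: [3.14, -0.107, -0.0]
wrist_force: [-1.4, -0.1, 1.4]
finger_gap: 0.0243
```

>>> {"api": "jog_arm", "payload": {"commands": [[[0, 0, 0], [0, 0, 0], 0.45], [[0, 0, 0], [0, 0, 0], 0.45], [[0, 0, 0], [0, 0, 0], 0.45], [[0, 0, -0.03], [0, 0, 0], 0.45], [[0, 0, -0.07], [0, 0, 0], 0.45], [[0, 0, -0.11], [0, 0, 0], 0.7], [[0, 0, -0.13], [0, 0, 0], 0.7], [[0, 0, -0.13], [0, 0, 0], 0.7]]}}

```text
clock: 18.92
position: [0.4802, 0.0302, 0.1642]
eef_rot: [3.139, -0.107, 0.02]
wrist_force: [0.8, -0.7, 0.6]
finger_gap: 0.0597
```

```bash
python3 look.py w14; python3 - <<'E'
from h import *
plan([.5685,-.428,.15],.375-np.pi/2)
E
```

```text
[0.4802 0.0302 0.1642] az -1.639220370481651 j [-0.055  -0.0531  1.6465 -0.      1.5352  1.5842] 18.9167
wrist stud_fine1 0.89 px [274. 204.] world [0.4705 0.0305] rect [0.467  0.0314] len/wid [ 27. 153.] az -0.056131307
wrist stud_coarse1 0.78 px [ 20. 374.] world [0.289 0.337] rect [0.295  0.3374] len/wid [36. 72.] az -0.8819825
stud_fine1 0.78 [277. 205.] [0.4719 0.028  0.013 ]
stud_coarse1 0.61 [ 35. 378.] [0.2826 0.3207 0.013 ]
shift mm [124.3726 451.0058   4.7398] turn deg [ -0.0464   0.2316 -25.4064] | at [0.4753 0.0305 0.1552] t 19.1667 minrows 11.219774835849327
```

View pics/w14.png

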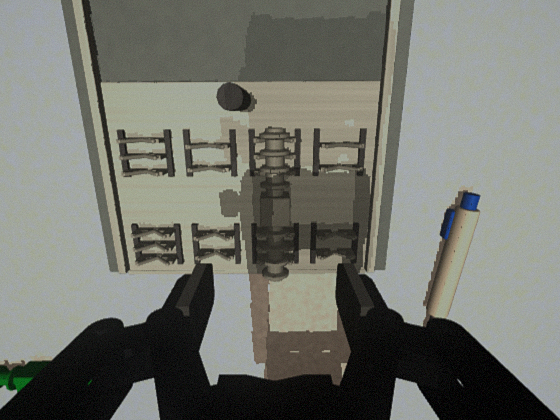

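>>> {"api": "jog_arm", "payload": {"commands": [[[0.124, 0.451, 0.005], [0, 0, -25.4], 0.7], [[0.124, 0.451, 0.005], [0, 0, -25.4], 0.7], [[0.124, 0.451, 0.005], [0, 0, -25.4], 0.7], [[0.124, 0.451, 0.005], [0, 0, -25.4], 0.7], [[0.124, 0.451, 0.005], [0, 0, -25.4], 0.7], [[0.124, 0.451, 0.005], [0, 0, -25.4], 0.7], [[0.124, 0.451, 0.005], [0, 0, -25.4], 0.7], [[0.124, 0.451, 0.005], [0, 0, -25.4], 0.7], [[0.124, 0.451, 0.005], [0, 0, -25.4], 0.7], [[0.124, 0.451, 0.005], [0, 0, -25.4], 0.7]]}}

```text
clock: 20.0
position: [0.5559, -0.3664, 0.1503]
eef_rot: [-3.083, -0.584, 0.004]
wrist_force: [0.4, 0.6, 0.4]
finger_gap: 0.06
```

>>> {"api": "jog_arm", "payload": {"commands": [[[0.02, 0.05, 0], [0, 0, 0], 0.7], [[0.02, 0.05, 0], [0, 0, 0], 0.7], [[0.02, 0.05, 0], [0, 0, 0], 0.7], [[0.02, 0.05, 0], [0, 0, 0], 0.7], [[0.02, 0.05, 0], [0, 0, 0], 0.7]]}}

```text
clock: 20.42
position: [0.593, -0.4029, 0.1518]
eef_rot: [-3.084, -0.586, 0.003]
wrist_force: [0.8, 0.0, 0.2]
finger_gap: 0.0598
```

```bash
python3 look.py w15; python3 - <<'E'
from h import *
plan([.5685,-.428,.15],.375-np.pi/2)
E
```

```text
[ 0.593  -0.4029  0.1518] az -1.1951383225478875 j [-0.6759  0.4891  1.0253  0.0001  1.6302  0.5193] 20.4167
wrist stud_fine1 0.74 px [290. 227.] world [ 0.5701 -0.4271] rect [ 0.5669 -0.4286] len/wid [ 28. 145.] az 0.33057854
stud_fine1 0.94 [289. 228.] [ 0.5708 -0.4263  0.013 ]
shift mm [-32.4376  13.8813   4.1816] turn deg [ 0.0527 -0.0291  0.0537] | at [ 0.5936 -0.4032  0.1542] t 20.6667 minrows 0.8520348046565173
```

View pics/w15.png

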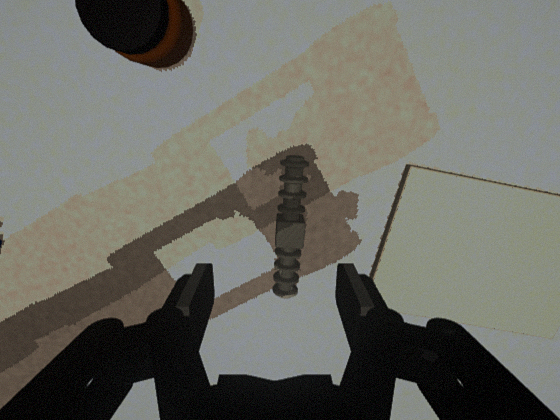

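```bash
python3 - <<'E'
from h import *
plan([.5700,-.4270,.008],.345-np.pi/2)
E
```

```text
shift mm [-30.7473  13.3711 146.1821] turn deg [ 0.0523 -0.0299  1.7725] | at [ 0.5936 -0.4032  0.1542] t 20.6667 minrows 3.596593345062162
```

>>> {"api": "jog_arm", "payload": {"commands": [[[-0.031, 0.0135, 0.02], [0, 0, 1.8], 0.7], [[-0.031, 0.0135, 0.06], [0, 0, 1.8], 0.7], [[-0.031, 0.0135, 0.1], [0, 0, 1.8], 0.7], [[-0.031, 0.0135, 0.128], [0, 0, 1.8], 0.7], [[-0.031, 0.0135, 0.141], [0, 0, 1.8], 0.7], [[-0.031, 0.0135, 0.145], [0, 0, 1.8], 0.7], [[-0.031, 0.0135, 0.145], [0, 0, 1.8], 0.7], [[-0.031, 0.0135, 0.145], [0, 0, 1.8], 0.7]]}}

```text
clock: 21.33
position: [0.5712, -0.429, 0.011]
eef_rot: [3.092, 0.537, 0.004]
wrist_force: [0.7, -0.2, 0.7]
finger_gap: 0.0597
```

```bash
python3 look.py w16
```

```text
[ 0.5712 -0.429   0.011 ] az -1.2268155751482497 j [-0.7234  0.564   1.203  -0.0001  1.3699  0.5034] 21.3333
wrist stud_fine1 0.59 px [270. 258.] world [ 0.5772 -0.4246] rect [ 0.5716 -0.4265] len/wid [ 29. 135.] az 0.30988452
stud_fine1 0.71 [270. 276.] [ 0.5706 -0.4272  0.013 ]
```

View pics/w16.png

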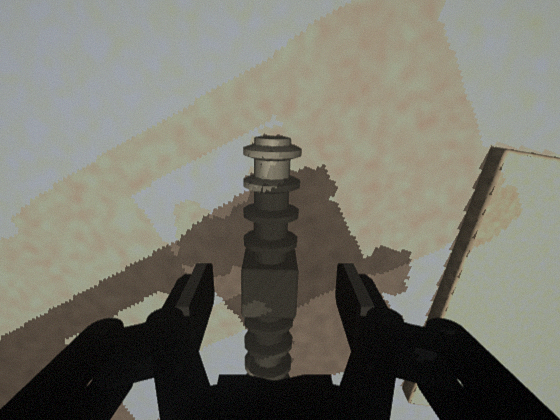

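>>> {"api": "jog_arm", "payload": {"commands": [[[0.001, -0.001, 0.004], [0, 0, 0], 0.7], [[0.001, -0.001, 0.004], [0, 0, 0], 0], [[0.001, -0.001, 0.004], [0, 0, 0], 0], [[0.001, -0.001, 0.004], [0, 0, 0], 0], [[0.001, -0.001, 0.004], [0, 0, 0], 0], [[0.001, -0.001, 0.004], [0, 0, 0], 0], [[0.001, -0.001, -0.03], [0, 0, 0], 0], [[0.001, -0.001, -0.07], [0, 0, 0], 0], [[0.001, -0.001, -0.11], [0, 0, 0], 0], [[0.001, -0.001, -0.11], [0, 0, 0], 0]]}}

```text
clock: 22.42
position: [0.5741, -0.4301, 0.1299]
eef_rot: [3.081, 0.535, 0.018]
wrist_force: [1.6, -1.4, 2.8]
finger_gap: 0.0248
```

```bash
python3 look.py w17; python3 - <<'E'
from h import *
p=plate2w(0,.087,0); print(p); plan([p[0],p[1],.13],-np.pi/2-.068)
E
```

```text
[ 0.5741 -0.4301  0.1299] az -1.2272769013066058 j [-0.7219  0.4824  1.0785 -0.      1.5623  0.5053] 22.4167
wrist stud_fine1 0.71 px [275. 260.] world [ 0.523  -0.4511] rect [ 0.5145 -0.4538] len/wid [ 53. 243.] az 0.34158826
stud_fine1 0.68 [275. 286.] [ 0.5025 -0.4588  0.013 ]
[0.4854 0.1461 0.006 ]
shift mm [ 113.6697 -566.8421  -12.709 ] turn deg [-0.2174  0.1914 23.5792] | at [ 0.5693 -0.4259  0.1151] t 22.6667 minrows 13.8673049848515
```

View pics/w17.png

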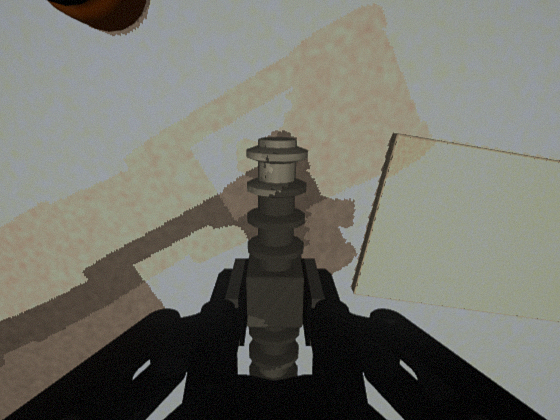

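>>> {"api": "jog_arm", "payload": {"commands": [[[0.114, -0.567, -0.013], [0, 0, 23.6], 0], [[0.114, -0.567, -0.013], [0, 0, 23.6], 0], [[0.114, -0.567, -0.013], [0, 0, 23.6], 0], [[0.114, -0.567, -0.013], [0, 0, 23.6], 0], [[0.114, -0.567, -0.013], [0, 0, 23.6], 0], [[0.114, -0.567, -0.013], [0, 0, 23.6], 0], [[0.114, -0.567, -0.013], [0, 0, 23.6], 0], [[0.114, -0.567, -0.013], [0, 0, 23.6], 0], [[0.114, -0.567, -0.013], [0, 0, 23.6], 0], [[0.114, -0.567, -0.013], [0, 0, 23.6], 0]]}}

```text
clock: 23.5
position: [0.5079, -0.0126, 0.1249]
eef_rot: [-3.139, 0.108, 0.007]
wrist_force: [1.9, 0.5, -1.7]
finger_gap: 0.025
```

```bash
python3 - <<'E'
from h import *
p=plate2w(0,.087,0); print(p); plan([p[0],p[1],.13],-np.pi/2-.068)
E
```

```text
[0.4854 0.1461 0.006 ]
shift mm [ -33.4063 -156.7769   -4.8504] turn deg [-0.0197  0.2619 -0.0441] | at [ 0.5079 -0.0126  0.1249] t 23.5 minrows 3.8458017092109995
```

>>> {"api": "jog_arm", "payload": {"commands": [[[-0.033, -0.157, 0], [0, 0, 0], 0], [[-0.033, -0.157, 0], [0, 0, 0], 0], [[-0.033, -0.157, 0], [0, 0, 0], 0], [[-0.033, -0.157, 0], [0, 0, 0], 0], [[-0.033, -0.157, 0], [0, 0, 0], 0], [[-0.033, -0.157, 0.03], [0, 0, 0], 0], [[-0.033, -0.157, 0.055], [0, 0, 0], 0], [[-0.033, -0.157, 0.055], [0, 0, 0], 0], [[-0.033, -0.157, 0.055], [0, 0, 0], 0], [[-0.033, -0.157, 0.055], [0, 0, 0], 0]]}}

```text
clock: 24.33
position: [0.488, 0.1438, 0.0725]
eef_rot: [3.139, -0.108, -0.001]
wrist_force: [0.2, -0.4, 0.0]
finger_gap: 0.0246
```

```bash
python3 look.py w18; python3 - <<'E'
from h import *
p=plate2w(0,.087,0); print(p); plan([p[0],p[1],.040],-np.pi/2-.068)
E
```

```text
[0.488  0.1438 0.0725] az -1.639697794885393 j [ 0.1753  0.0848  1.6961 -0.0002  1.3614  1.815 ] 24.3333
wrist stud_fine1 0.84 px [461. 240.] world [0.4697 0.0168] rect [0.4611 0.017 ] len/wid [ 46. 164.] az -0.08221299
wrist stud_fine1 0.82 px [275. 259.] world [0.4625 0.145 ] rect [0.4548 0.1461] len/wid [ 42. 190.] az -0.06659123
wrist stud_coarse1 0.49 px [  3. 348.] world [0.4046 0.3598] rect [0.414  0.3549] len/wid [ 8. 78.] az -0.33299506
wrist stud_coarse1 0.36 px [461. 240.] world [0.4693 0.0169] rect [0.4608 0.0169] len/wid [ 45. 164.] az -0.03721753
stud_fine1 0.67 [456. 250.] [0.4643 0.0193 0.013 ]
stud_fine1 0.62 [274. 286.] [0.4453 0.1467 0.013 ]
[0.4854 0.1461 0.006 ]
shift mm [-3.7089 -1.6612 33.9194] turn deg [-0.0334 -0.1523 -0.0459] | at [0.4889 0.1442 0.0739] t 24.5833 minrows 0.8192329729009242
```

View pics/w18.png

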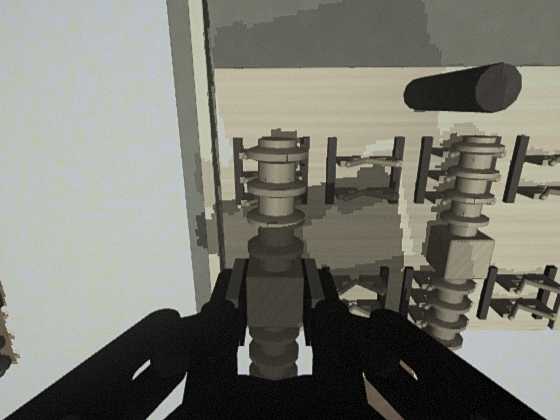

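>>> {"api": "jog_arm", "payload": {"commands": [[[-0.0037, -0.0016, 0.015], [0, 0, 0], 0], [[-0.0037, -0.0016, 0.033], [0, 0, 0], 0], [[-0.0037, -0.0016, 0.033], [0, 0, 0], 0], [[-0.0037, -0.0016, 0.033], [0, 0, 0], 0], [[-0.0037, -0.0016, 0.033], [0, 0, 0], 0]]}}

```text
clock: 25.0
position: [0.4851, 0.1462, 0.0406]
eef_rot: [-3.139, 0.108, -0.003]
wrist_force: [0.7, 0.8, -0.4]
finger_gap: 0.025
```

```bash
python3 - <<'E'
from h import *
bot.grab_frame("side")
p=plate2w(0,.087,0); plan([p[0],p[1],.028],-np.pi/2-.068)
E
```

```text
shift mm [-0.0417  0.139  12.9118] turn deg [-0.0292 -0.1459 -0.0252] | at [0.4854 0.1462 0.0409] t 25.05 minrows 0.3096555353892207
```

>>> {"api": "jog_arm", "payload": {"commands": [[[0, 0, 0.004], [0, 0, 0], 0], [[0, 0, 0.008], [0, 0, 0], 0], [[0, 0, 0.012], [0, 0, 0], 0], [[0, 0, 0.0125], [0, 0, 0], 0], [[0, 0, 0.0125], [0, 0, 0], 0]]}}

```text
clock: 25.47
position: [0.4839, 0.146, 0.0263]
eef_rot: [3.139, -0.107, -0.002]
wrist_force: [-1.0, 0.4, -1.4]
finger_gap: 0.0248
```

>>> {"api": "jog_arm", "payload": {"commands": [[[0, 0, 0], [0, 0, 0], 0.45], [[0, 0, 0], [0, 0, 0], 0.45], [[0, 0, 0], [0, 0, 0], 0.45], [[0, 0, -0.03], [0, 0, 0], 0.45], [[0, 0, -0.07], [0, 0, 0], 0.45], [[0, 0, -0.11], [0, 0, 0], 0.7], [[0, 0, -0.13], [0, 0, 0], 0.7], [[0, 0, -0.13], [0, 0, 0], 0.7]]}}

```text
clock: 26.13
position: [0.4881, 0.1469, 0.1645]
eef_rot: [-3.137, 0.107, -0.022]
wrist_force: [1.0, 0.7, 0.3]
finger_gap: 0.0601
```

```bash
python3 look.py w19; python3 - <<'E'
from h import *
bot.grab_frame("scene"); studs("scene",cam("scene"))
plan([.4475,.371,.15],-.15-np.pi/2)
E
```

```text
[0.4881 0.1469 0.1645] az -1.6390829684008639 j [ 0.181   0.0105  1.5835 -0.0001  1.5336  1.8201] 26.1333
wrist stud_fine1 0.89 px [276. 205.] world [0.4781 0.146 ] rect [0.4747 0.1461] len/wid [ 30. 155.] az -0.052256376
wrist stud_fine1 0.8 px [406. 205.] world [0.4694 0.0213] rect [0.4656 0.021 ] len/wid [ 39. 156.] az -0.069758035
wrist stud_coarse1 0.73 px [141. 387.] world [0.2687 0.3185] rect [0.2678 0.3189] len/wid [20. 38.] az -1.3637258
wrist stud_coarse1 0.7 px [ 54. 245.] world [0.4517 0.3708] rect [0.4475 0.3716] len/wid [ 44. 147.] az -0.15533382
stud_fine1 0.71 [276. 208.] [0.4762 0.1463 0.013 ]
stud_fine1 0.56 [406. 207.] [0.4688 0.0219 0.013 ]
stud_coarse1 0.56 [ 52. 249.] [0.4487 0.3736 0.013 ]
stud_coarse1 0.52 [140. 378.] [0.2819 0.3175 0.013 ]
scene stud_fine1 0.92 px [333. 215.] world [0.4737 0.1437] rect [0.4693 0.1431] len/wid [ 32. 150.] az -0.023152089
scene stud_fine1 0.9 px [296. 199.] world [0.4597 0.0251] rect [0.4585 0.0258] len/wid [ 34. 152.] az -0.011487271
scene stud_coarse1 0.92 px [415. 234.] world [0.4492 0.3725] rect [0.4478 0.3727] len/wid [ 27. 147.] az -0.12396032
scene stud_coarse1 0.85 px [319. 335.] world [0.8246 0.2309] rect [0.8228 0.231 ] len/wid [ 28. 149.] az 0.057375398
scene stud_coarse1 0.77 px [411. 186.] world [0.2834 0.3217] rect [0.2837 0.3225] len/wid [ 43. 134.] az 1.3319803
shift mm [ -51.2466 -222.0737    5.1395] turn deg [0.0591 0.1832 4.6727] | at [0.4835 0.1459 0.1552] t 26.5333 minrows 5.466855936495266
```

View pics/w19.png

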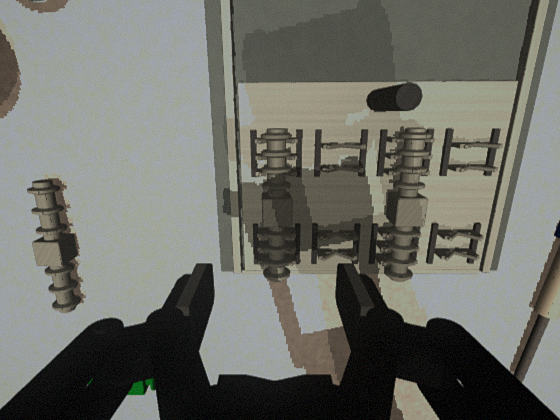

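>>> {"api": "jog_arm", "payload": {"commands": [[[-0.051, -0.222, 0.005], [0, 0, 4.7], 0.7], [[-0.051, -0.222, 0.005], [0, 0, 4.7], 0.7], [[-0.051, -0.222, 0.005], [0, 0, 4.7], 0.7], [[-0.051, -0.222, 0.005], [0, 0, 4.7], 0.7], [[-0.051, -0.222, 0.005], [0, 0, 4.7], 0.7], [[-0.051, -0.222, 0.005], [0, 0, 4.7], 0.7], [[-0.051, -0.222, 0.005], [0, 0, 4.7], 0.7], [[-0.051, -0.222, 0.005], [0, 0, 4.7], 0.7]]}}

```text
clock: 27.2
position: [0.4478, 0.3717, 0.1505]
eef_rot: [3.131, -0.232, -0.003]
wrist_force: [-0.6, -0.1, -0.2]
finger_gap: 0.0597
```

```bash
python3 look.py w20; python3 - <<'E'
from h import *
plan([.4485,.372,.009],-.15-np.pi/2)
E
```

```text
[0.4478 0.3717 0.1505] az -1.7187131281525048 j [ 0.5958  0.1884  1.4177 -0.0007  1.538   2.3145] 27.2
wrist stud_fine1 0.87 px [544. 135.] world [0.4674 0.1344] rect [0.4764 0.1366] len/wid [ 35. 154.] az 0.055228233
wrist stud_coarse1 0.98 px [274. 193.] world [0.451  0.3707] rect [0.4471 0.3712] len/wid [ 27. 144.] az -0.08322625
wrist stud_coarse1 0.6 px [317. 340.] world [0.285  0.3495] rect [0.287  0.3524] len/wid [47. 79.] az 1.4199477
stud_fine1 0.92 [555. 123.] [0.4778 0.1263 0.013 ]
stud_coarse1 0.88 [271. 197.] [0.4496 0.3736 0.013 ]
stud_coarse1 0.81 [344. 340.] [0.281  0.3208 0.013 ]
shift mm [ -0.8953  -2.1682 142.8968] turn deg [ 0.0264 -0.0018 -0.1313] | at [0.4491 0.3698 0.1519] t 27.45 minrows 3.4272442508106415
```

View pics/w20.png

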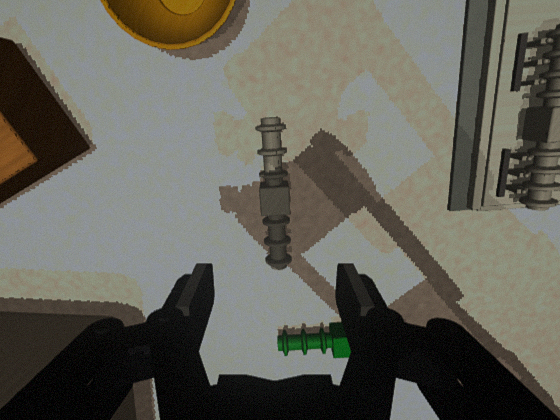

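>>> {"api": "jog_arm", "payload": {"commands": [[[-0.0005, -0.0022, 0.04], [0, 0, -3.4], 0.7], [[-0.0005, -0.0022, 0.08], [0, 0, -3.4], 0.7], [[-0.0005, -0.0022, 0.11], [0, 0, -3.4], 0.7], [[-0.0005, -0.0022, 0.13], [0, 0, -3.4], 0.7], [[-0.0005, -0.0022, 0.138], [0, 0, -3.4], 0.7], [[-0.0005, -0.0022, 0.142], [0, 0, -3.4], 0.7], [[-0.0005, -0.0022, 0.142], [0, 0, -3.4], 0.7], [[-0.0005, -0.0022, 0.142], [0, 0, -3.4], 0.7]]}}

```text
clock: 28.12
position: [0.4498, 0.3738, 0.0119]
eef_rot: [-3.136, 0.144, -0.004]
wrist_force: [0.7, 0.4, 0.1]
finger_gap: 0.0599
```

```bash
python3 look.py w21
```

```text
[0.4498 0.3738 0.0119] az -1.6624352730928988 j [ 0.5965  0.3023  1.57   -0.0001  1.2659  2.2589] 28.1167
wrist stud_coarse1 0.72 px [280. 258.] world [0.4569 0.3702] rect [0.4519 0.3705] len/wid [ 28. 134.] az -0.089373864
stud_coarse1 0.95 [279. 278.] [0.4481 0.3713 0.013 ]
```

View pics/w21.png

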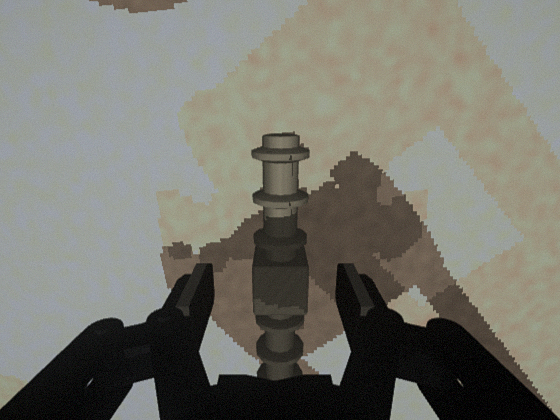

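>>> {"api": "jog_arm", "payload": {"commands": [[[-0.0005, 0.002, 0.0045], [0, 0, 0], 0.7], [[-0.0005, 0.002, 0.0045], [0, 0, 0], 0], [[-0.0005, 0.002, 0.0045], [0, 0, 0], 0], [[-0.0005, 0.002, 0.0045], [0, 0, 0], 0], [[-0.0005, 0.002, 0.0045], [0, 0, 0], 0], [[-0.0005, 0.002, 0.0045], [0, 0, 0], 0], [[-0.0005, 0.002, -0.03], [0, 0, 0], 0], [[-0.0005, 0.002, -0.07], [0, 0, 0], 0], [[-0.0005, 0.002, -0.11], [0, 0, 0], 0], [[-0.0005, 0.002, -0.11], [0, 0, 0], 0]]}}

```text
clock: 29.2
position: [0.4521, 0.3744, 0.1301]
eef_rot: [-3.128, 0.142, -0.022]
wrist_force: [1.0, 1.1, 1.0]
finger_gap: 0.0247
```

```bash
python3 look.py w22; python3 - <<'E'
from h import *
p=plate2w(0,.029,0); print(p); plan([p[0],p[1],.13],-np.pi/2-.068)
E
```

```text
[0.4521 0.3744 0.1301] az -1.6616036125260192 j [ 0.5951  0.1968  1.4494 -0.0001  1.4778  2.2568] 29.2
wrist stud_fine1 0.56 px [554. 192.] world [0.4434 0.1432] rect [0.4464 0.1473] len/wid [16. 96.] az 0.1682479
wrist stud_coarse1 0.88 px [274. 256.] world [0.4023 0.38  ] rect [0.3924 0.3817] len/wid [ 54. 248.] az -0.07833354
wrist stud_coarse1 0.57 px [325. 364.] world [0.2837 0.3395] rect [0.2773 0.3116] len/wid [ 30. 119.] az 1.3690829
stud_fine1 0.45 [274. 282.] [0.3802 0.3828 0.013 ]
stud_coarse1 0.82 [273. 281.] [0.3815 0.3834 0.013 ]
[0.4815 0.0882 0.006 ]
shift mm [ 60.3713 278.0033 -11.8468] turn deg [ 0.1666  0.195  -1.3189] | at [0.4466 0.3705 0.1175] t 29.45 minrows 6.828045484127162
```

View pics/w22.png

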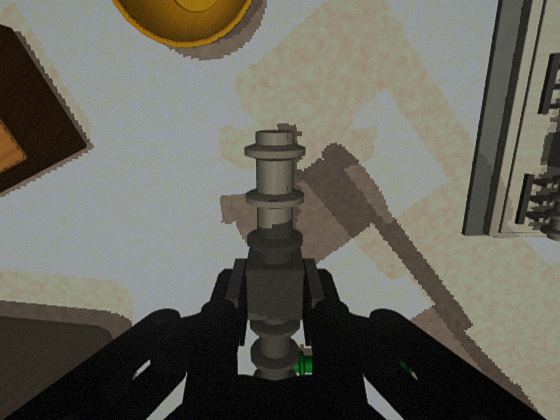

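```bash
python3 - <<'E'
from h import *
p=plate2w(0,-.087,0); print(p); plan([p[0],p[1],.13],-np.pi/2-.068)
E
```

```text
[ 0.4736 -0.0275  0.006 ]
shift mm [ 63.0418 393.9721 -11.5141] turn deg [ 0.1666  0.195  -1.3189] | at [0.4466 0.3705 0.1175] t 29.45 minrows 9.571946317069575
```

>>> {"api": "jog_arm", "payload": {"commands": [[[0.063, 0.394, -0.012], [0, 0, -1.3], 0], [[0.063, 0.394, -0.012], [0, 0, -1.3], 0], [[0.063, 0.394, -0.012], [0, 0, -1.3], 0], [[0.063, 0.394, -0.012], [0, 0, -1.3], 0], [[0.063, 0.394, -0.012], [0, 0, -1.3], 0], [[0.063, 0.394, -0.012], [0, 0, -1.3], 0], [[0.063, 0.394, -0.012], [0, 0, -1.3], 0], [[0.063, 0.394, -0.012], [0, 0, -1.3], 0], [[0.063, 0.394, -0.012], [0, 0, -1.3], 0], [[0.063, 0.394, -0.012], [0, 0, -1.3], 0]]}}

```text
clock: 30.28
position: [0.4732, -0.0304, 0.1298]
eef_rot: [3.138, -0.112, -0.006]
wrist_force: [0.1, 0.5, -2.0]
finger_gap: 0.0251
```

>>> {"api": "jog_arm", "payload": {"commands": [[[0, 0, 0], [0, 0, 0], 0], [[0, 0, 0.03], [0, 0, 0], 0], [[0, 0, 0.055], [0, 0, 0], 0], [[0, 0, 0.055], [0, 0, 0], 0], [[0, 0, 0.055], [0, 0, 0], 0], [[0, 0, 0.055], [0, 0, 0], 0]]}}

```text
clock: 30.78
position: [0.4748, -0.0262, 0.0771]
eef_rot: [-3.14, 0.106, 0.001]
wrist_force: [1.1, -0.1, -1.2]
finger_gap: 0.0248
```

```bash
python3 look.py w23; python3 - <<'E'
from h import *
p=plate2w(0,-.087,0); print(p); plan([p[0],p[1],.040],-np.pi/2-.068)
E
```

```text
[ 0.4748 -0.0262  0.0771] az -1.6383187014161644 j [-0.1744  0.0069  1.7674  0.0001  1.3677  1.4638] 30.7833
wrist stud_fine1 0.82 px [183. 225.] world [0.4796 0.0366] rect [0.4755 0.0369] len/wid [ 37. 138.] az -0.12456947
wrist stud_fine1 0.77 px [ 18. 274.] world [0.4503 0.162 ] rect [0.4643 0.1516] len/wid [ 36. 159.] az -0.33156043
wrist stud_coarse1 0.63 px [275. 256.] world [ 0.4495 -0.0249] rect [ 0.4411 -0.0242] len/wid [ 43. 199.] az -0.068028055
stud_fine1 0.95 [190. 245.] [0.4661 0.0338 0.013 ]
stud_fine1 0.6 [  2. 245.] [0.4751 0.1661 0.013 ]
stud_coarse1 0.92 [274. 284.] [ 0.4308 -0.0228  0.013 ]
[ 0.4736 -0.0275  0.006 ]
shift mm [-2.0705  1.0108 38.3777] turn deg [ 0.0195 -0.1531  0.0103] | at [ 0.4756 -0.0266  0.0784] t 31.0333 minrows 0.9219868045540791
```

View pics/w23.png

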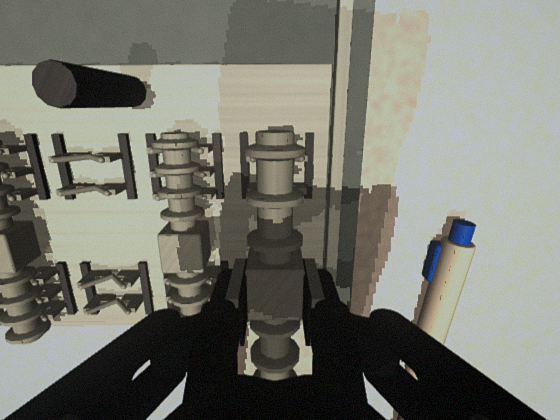

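>>> {"api": "jog_arm", "payload": {"commands": [[[-0.002, 0.001, 0.02], [0, 0, 0], 0], [[-0.002, 0.001, 0.038], [0, 0, 0], 0], [[-0.002, 0.001, 0.038], [0, 0, 0], 0], [[-0.002, 0.001, 0.038], [0, 0, 0], 0], [[-0.002, 0.001, 0.038], [0, 0, 0], 0]]}}

```text
clock: 31.45
position: [0.4735, -0.0277, 0.0402]
eef_rot: [3.139, -0.107, 0.003]
wrist_force: [0.4, -0.3, -0.9]
finger_gap: 0.025
```

>>> {"api": "jog_arm", "payload": {"commands": [[[0, 0, 0.004], [0, 0, 0], 0], [[0, 0, 0.008], [0, 0, 0], 0], [[0, 0, 0.012], [0, 0, 0], 0], [[0, 0, 0.0125], [0, 0, 0], 0], [[0, 0, 0.0125], [0, 0, 0], 0]]}}

```text
clock: 31.87
position: [0.4724, -0.0275, 0.0262]
eef_rot: [-3.14, 0.107, 0.001]
wrist_force: [0.6, 0.2, -1.5]
finger_gap: 0.0244
```

>>> {"api": "jog_arm", "payload": {"commands": [[[0, 0, 0], [0, 0, 0], 0.45], [[0, 0, 0], [0, 0, 0], 0.45], [[0, 0, 0], [0, 0, 0], 0.45], [[0, 0, -0.03], [0, 0, 0], 0.45], [[0, 0, -0.07], [0, 0, 0], 0.45], [[0, 0, -0.11], [0, 0, 0], 0.7], [[0, 0, -0.13], [0, 0, 0], 0.7], [[0, 0, -0.13], [0, 0, 0], 0.7], [[0, 0, -0.13], [0, 0, 0], 0.7], [[0, 0, -0.13], [0, 0, 0], 0.7]]}}

```text
clock: 32.7
position: [0.472, -0.0275, 0.1555]
eef_rot: [-3.14, 0.107, 0.002]
wrist_force: [-0.0, -0.1, 0.0]
finger_gap: 0.0597
```

```bash
python3 look.py w24; python3 - <<'E'
from h import *
for k in("scene","side"):
    im=bot.grab_frame(k)[:,:,::-1]; cv2.imwrite(f"pics/{k}24.png",im)
im=cv2.imread("pics/side24.png");cv2.imwrite("pics/side24c.png",cv2.resize(im[185:315,200:380],None,fx=4.4,fy=4.4,interpolation=cv2.INTER_CUBIC))
plan([.54,.056,.22],np.pi/2-.068)
E
```

```text
[ 0.472  -0.0275  0.1555] az -1.6391284285349608 j [-0.178  -0.0568  1.6675 -0.0002  1.5324  1.4611] 32.7
wrist stud_fine1 0.95 px [207. 197.] world [0.4742 0.0346] rect [0.4674 0.0361] len/wid [ 34. 154.] az -0.061827414
wrist stud_fine1 0.83 px [ 72. 200.] world [0.4798 0.1599] rect [0.475  0.1608] len/wid [ 45. 155.] az -0.05383866
wrist stud_fine1 0.6 px [178. 157.] world [0.5111 0.0552] rect [0.4944 0.0579] len/wid [181. 241.] az 1.5020087
wrist stud_coarse1 0.87 px [274. 196.] world [ 0.4706 -0.0277] rect [ 0.4657 -0.0279] len/wid [ 30. 155.] az -0.073479645
stud_fine1 0.76 [207. 200.] [0.4727 0.035  0.013 ]
stud_fine1 0.63 [ 74. 203.] [0.4783 0.1581 0.013 ]
stud_coarse1 0.79 [272. 203.] [ 0.4657 -0.0251  0.013 ]
shift mm [ 61.8497 -87.939  -64.6334] turn deg [  0.1694   0.0119 179.9802] | at [ 0.4722 -0.0275  0.1555] t 33.05 minrows 25.136906310483987
```

View pics/w24.png

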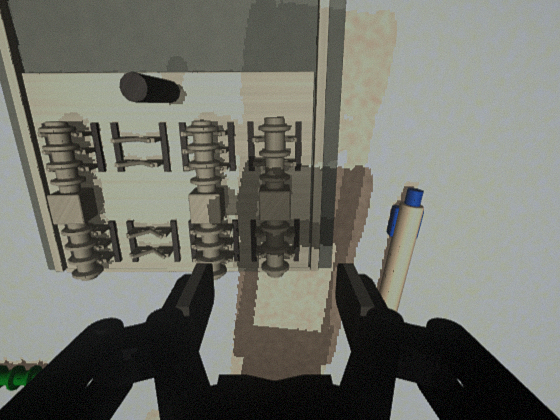

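View pics/side24c.png

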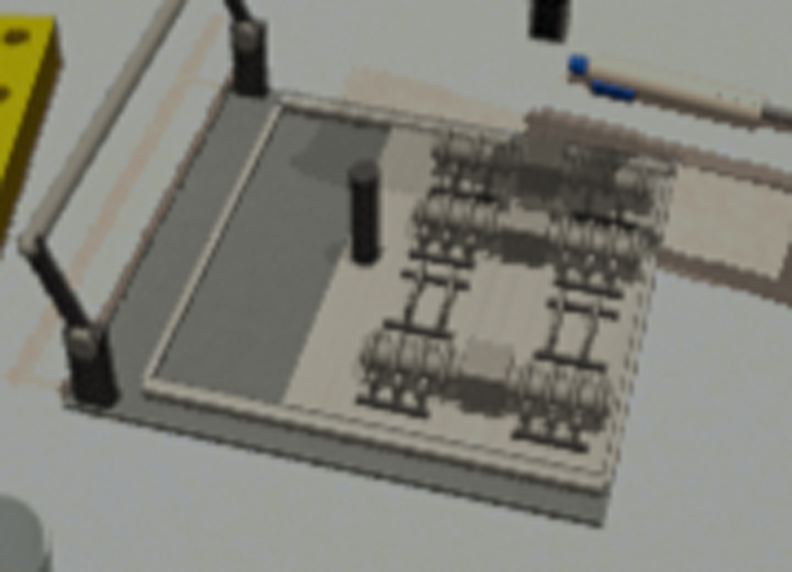

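View pics/scene24.png

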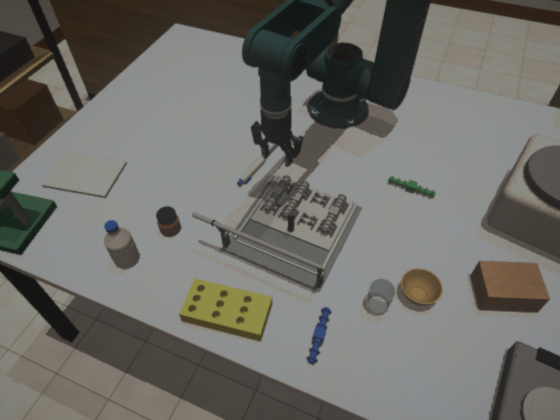

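>>> {"api": "jog_arm", "payload": {"commands": [[[0.031, -0.044, -0.065], [0, 0, -90], 0.45], [[0.031, -0.044, -0.065], [0, 0, -90], 0.45], [[0.062, -0.088, -0.065], [0, 0, -90], 0.45], [[0.062, -0.088, -0.065], [0, 0, -90], 0.45], [[0.062, -0.088, -0.065], [0, 0, -90], 0.45], [[0.062, -0.088, -0.065], [0, 0, -90], 0.45], [[0.062, -0.088, -0.065], [0, 0, -90], 0.45], [[0.062, -0.088, -0.065], [0, 0, -90], 0.45], [[0.062, -0.088, -0.065], [0, 0, -90], 0.45], [[0.062, -0.088, -0.065], [0, 0, -90], 0.45]]}}

```text
clock: 33.88
position: [0.5404, 0.0561, 0.221]
eef_rot: [-2.603, -1.758, 0.001]
wrist_force: [-0.7, -0.4, 0.5]
finger_gap: 0.0383
```

>>> {"api": "jog_arm", "payload": {"commands": [[[0, 0, 0], [0, 0, -90], 0.45], [[0, 0, 0], [0, 0, -90], 0.45], [[0, 0, 0], [0, 0, -90], 0.45], [[0, 0, 0], [0, 0, -90], 0.45], [[0, 0, 0], [0, 0, -90], 0.45], [[0, 0, 0], [0, 0, -90], 0.45], [[0, 0, 0], [0, 0, -90], 0.45], [[0, 0, 0], [0, 0, -90], 0.45], [[0, 0, 0], [0, 0, -90], 0.45], [[0, 0, 0], [0, 0, -90], 0.45]]}}

```text
clock: 34.72
position: [0.5404, 0.056, 0.221]
eef_rot: [-1.083, -2.948, 0.001]
wrist_force: [0.0, -0.7, 0.0]
finger_gap: 0.0385
```

```bash
python3 - <<'E'
from h import *
plan([.5693,.0532,.20],np.pi/2-.068)
E
```

```text
shift mm [-23.8499  16.5809  20.9623] turn deg [ -0.0218  -0.0405 -36.4253] | at [0.5404 0.056  0.221 ] t 34.7167 minrows 5.087337907566192
```

>>> {"api": "jog_arm", "payload": {"commands": [[[-0.024, 0.0165, 0.02], [0, 0, -36.4], 0.45], [[-0.024, 0.0165, 0.02], [0, 0, -36.4], 0.45], [[-0.024, 0.0165, 0.02], [0, 0, -36.4], 0.45], [[-0.024, 0.0165, 0.02], [0, 0, -36.4], 0.45], [[-0.024, 0.0165, 0.02], [0, 0, -36.4], 0.45], [[-0.024, 0.0165, 0.02], [0, 0, -36.4], 0.45], [[-0.024, 0.0165, 0.02], [0, 0, -36.4], 0.45], [[-0.024, 0.0165, 0.02], [0, 0, -36.4], 0.45]]}}

```text
clock: 35.38
position: [0.5694, 0.0529, 0.2012]
eef_rot: [-0.121, -3.139, 0.0]
wrist_force: [0.5, 0.2, 0.2]
finger_gap: 0.0384
```

```bash
python3 look.py w25;python3 - <<'E'
from h import *
plan([.5693,.0533,.052],np.pi/2-.068)
s=bot.get_state(); print(bot.mark_of("post_top","wrist")[:1])
E
```

```text
[0.5694 0.0529 0.2012] az 1.4936361185683202 j [-0.0065  0.1436  1.368  -0.0001  1.6304 -1.5002] 35.3833
wrist stud_fine1 0.76 px [371.  81.] world [0.4762 0.152 ] rect [0.482  0.1522] len/wid [ 34. 149.] az -0.06317892
wrist stud_fine1 0.65 px [241.  82.] world [0.468  0.0285] rect [0.4734 0.0277] len/wid [ 30. 151.] az -0.06278245
wrist stud_coarse1 0.69 px [178.  86.] world [ 0.4667 -0.0333] rect [ 0.4717 -0.0336] len/wid [ 35. 152.] az -0.038106102
wrist stud_coarse1 0.55 px [278. 104.] world [0.4918 0.0617] rect [0.5025 0.0572] len/wid [197. 240.] az 1.5057778
stud_fine1 0.84 [242.  89.] [0.4723 0.0289 0.013 ]
stud_fine1 0.82 [371.  88.] [0.4806 0.1531 0.013 ]
stud_fine1 0.35 [175.  92.] [ 0.47   -0.0363  0.013 ]
stud_coarse1 0.65 [177.  95.] [ 0.4726 -0.0348  0.013 ]
shift mm [  0.1614   0.4237 149.5101] turn deg [-0.0049  0.0063 -0.4224] | at [0.5694 0.0529 0.2015] t 35.6333 minrows 3.5853908613862027
[{'centre': [273.3, 205.6], 'score': 0.81}]
```

View pics/w25.png

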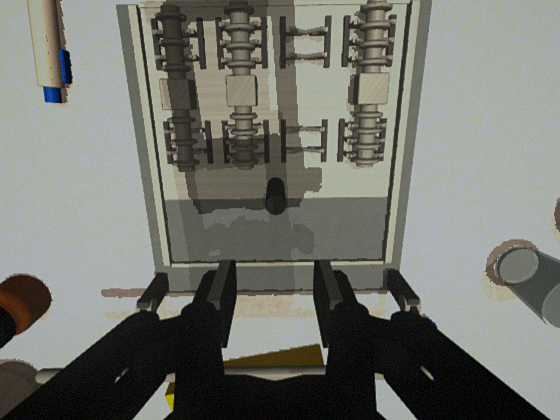

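>>> {"api": "jog_arm", "payload": {"commands": [[[0, 0.0004, 0.04], [0, 0, -0.4], 0.45], [[0, 0.0004, 0.08], [0, 0, -0.4], 0.45], [[0, 0.0004, 0.115], [0, 0, -0.4], 0.45], [[0, 0.0004, 0.14], [0, 0, -0.4], 0.45], [[0, 0.0004, 0.147], [0, 0, -0.4], 0.45], [[0, 0.0004, 0.147], [0, 0, -0.4], 0.45], [[0, 0.0004, 0.147], [0, 0, -0.4], 0], [[0, 0.0004, 0.147], [0, 0, -0.4], 0], [[0, 0.0004, 0.147], [0, 0, -0.4], 0], [[0, 0.0004, 0.147], [0, 0, -0.4], 0]]}}

```text
clock: 36.52
position: [0.5714, 0.0533, 0.0573]
eef_rot: [0.106, 3.134, 0.0]
wrist_force: [0.6, -0.7, 2.8]
finger_gap: 0.0159
```

```bash
python3 look.py w26
```

```text
[0.5714 0.0533 0.0573] az 1.5031486331805357 j [-0.0057  0.2327  1.5581  0.      1.3453 -1.5089] 36.5167
wrist stud_fine1 0.8 px [213.  99.] world [0.4877 0.025 ] rect [0.496 0.024] len/wid [ 34. 115.] az -0.06495168
wrist stud_fine1 0.57 px [454.  98.] world [0.4959 0.1567] rect [0.5051 0.1563] len/wid [ 43. 114.] az -0.06814489
wrist stud_coarse1 0.98 px [ 94. 100.] world [ 0.4835 -0.0404] rect [ 0.4932 -0.0416] len/wid [ 43. 118.] az -0.06814924
stud_fine1 0.89 [211.  72.] [0.4722 0.0257 0.013 ]
stud_fine1 0.88 [460.  74.] [0.4821 0.1585 0.013 ]
stud_coarse1 0.86 [94. 77.] [ 0.4704 -0.0377  0.013 ]
```

View pics/w26.png

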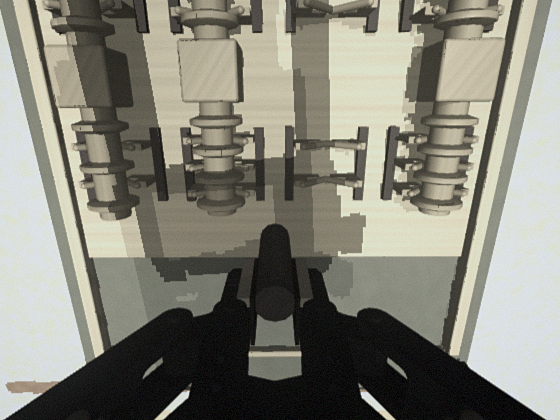

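>>> {"api": "jog_arm", "payload": {"commands": [[[-0.006, 0, 0], [0, 0, 0], 0], [[-0.014, 0, 0], [0, 0, 0], 0], [[-0.022, 0, 0], [0, 0, 0], 0], [[-0.03, 0, 0], [0, 0, 0], 0], [[-0.038, 0, 0], [0, 0, 0], 0], [[-0.046, 0, 0], [0, 0, 0], 0], [[-0.054, 0, 0], [0, 0, 0], 0], [[-0.062, 0, 0], [0, 0, 0], 0], [[-0.068, 0, 0], [0, 0, 0], 0], [[-0.072, 0, 0], [0, 0, 0], 0]]}}

```text
clock: 37.6
position: [0.6373, 0.049, 0.0575]
eef_rot: [-0.105, -3.13, -0.0]
wrist_force: [-17.4, 1.1, 18.5]
finger_gap: 0.0164
```

>>> {"api": "jog_arm", "payload": {"commands": [[[-0.003, 0, 0], [0, 0, 0], 0], [[-0.006, 0, 0], [0, 0, 0], 0], [[-0.006, 0, 0], [0, 0, 0], 0], [[-0.006, 0, 0], [0, 0, 0], 0]]}}

```text
clock: 37.93
position: [0.6437, 0.0486, 0.0575]
eef_rot: [-0.105, -3.132, -0.0]
wrist_force: [-14.0, 1.2, 15.8]
finger_gap: 0.0161
```

>>> {"api": "jog_arm", "payload": {"commands": [[[-0.003, 0, 0], [0, 0, 0], 0], [[-0.005, 0, 0], [0, 0, 0], 0], [[-0.005, 0, 0], [0, 0, 0], 0], [[-0.005, 0, 0], [0, 0, 0], 0]]}}

```text
clock: 38.27
position: [0.6482, 0.0483, 0.0575]
eef_rot: [-0.105, -3.131, -0.0]
wrist_force: [-15.3, 1.3, 15.4]
finger_gap: 0.0163
```

```bash
python3 look.py w27
```

```text
[0.6482 0.0483 0.0575] az 1.503740124455716 j [-0.013   0.4002  1.3407  0.0004  1.4099 -1.5168] 38.2667
wrist stud_fine1 0.58 px [211.  94.] world [0.5611 0.0187] rect [0.5705 0.0174] len/wid [ 36. 113.] az -0.056073625
wrist stud_coarse1 0.86 px [87. 95.] world [ 0.5566 -0.0496] rect [ 0.5671 -0.0503] len/wid [ 46. 116.] az -0.02257872
wrist stud_coarse1 0.72 px [524. 383.] world [0.7758 0.2253] rect [0.7771 0.2278] len/wid [29. 64.] az 0.8517804
stud_fine1 0.95 [468.  61.] [0.5521 0.1579 0.013 ]
stud_fine1 0.59 [211.  58.] [0.5412 0.0214 0.013 ]
stud_coarse1 0.91 [84. 70.] [ 0.5427 -0.0481  0.013 ]
```

View pics/w27.png

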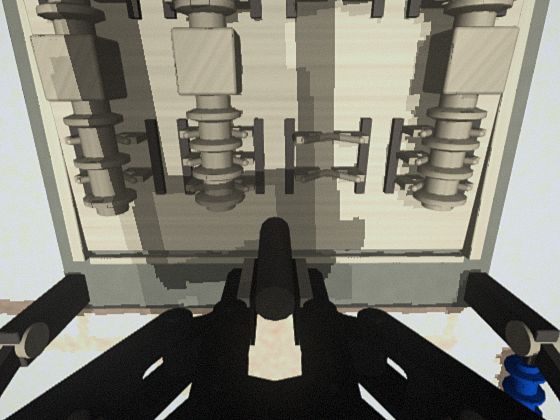

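>>> {"api": "jog_arm", "payload": {"commands": [[[0, 0, 0], [0, 0, 0], 0.45], [[0, 0, 0], [0, 0, 0], 0.45], [[0, 0, 0], [0, 0, 0], 0.45], [[0, 0, -0.04], [0, 0, 0], 0.45], [[0, 0, -0.08], [0, 0, 0], 0.45], [[0, 0, -0.12], [0, 0, 0], 0.45], [[0, 0, -0.16], [0, 0, 0], 0.45], [[0, 0, -0.17], [0, 0, 0], 0.45], [[0, 0, -0.17], [0, 0, 0], 0.45]]}}

```text
clock: 39.27
position: [0.6548, 0.0475, 0.2308]
eef_rot: [0.106, 3.128, 0.0]
wrist_force: [-0.5, -0.3, 0.1]
finger_gap: 0.0389
```

```bash
python3 look.py w28; python3 - <<'E'
from h import *
s=bot.get_state(); print(s["wrist_force"])
for k in("wrist","scene","side"):
    c=cam(k,s)
    if k!="wrist": im=bot.grab_frame(k); cv2.imwrite(f"pics/{k}28.png",im[:,:,::-1])
    for q,z in(("post_top",.086),("plate",.006),("bar_grip",.124)):
        for e in bot.mark_of(q,k)[:1]: print(k,q,round(e["score"],2),np.round(e["centre"]),onz(c,e["centre"],z))
plan([.698,-.132,.21],-.066)
E
```

```text
[0.6548 0.0475 0.2308] az 1.50300370920773 j [-0.0138  0.3195  1.0982 -0.0002  1.7123 -1.5169] 39.2667
wrist stud_fine1 0.87 px [244.  71.] world [0.5439 0.0235] rect [0.5496 0.0226] len/wid [ 29. 142.] az -0.07086261
wrist stud_fine1 0.76 px [364.  72.] world [0.5532 0.1464] rect [0.5578 0.147 ] len/wid [ 32. 142.] az -0.021071421
wrist stud_coarse1 0.83 px [423. 292.] world [0.8216 0.2292] rect [0.8136 0.229 ] len/wid [ 36. 116.] az 0.068141736
wrist stud_coarse1 0.82 px [185.  73.] world [ 0.5407 -0.0378] rect [ 0.5471 -0.0386] len/wid [ 34. 145.] az -0.062395733
stud_fine1 0.85 [363.  74.] [0.5527 0.1459 0.013 ]
stud_fine1 0.69 [245.  74.] [0.5447 0.0244 0.013 ]
stud_coarse1 0.93 [184.  77.] [ 0.5436 -0.0388  0.013 ]
stud_coarse1 0.69 [422. 294.] [0.8232 0.228  0.013 ]
[ 0.3851 -0.1541 -0.9124]
wrist post_top 0.62 [273. 179.] [0.6323 0.0468 0.086 ]
wrist plate 0.72 [273.  80.] [0.5451 0.0524 0.006 ]
wrist bar_grip 0.77 [ 73. 266.] [ 0.6866 -0.1238  0.124 ]
scene post_top 0.72 [281. 234.] [0.6424 0.0565 0.086 ]
scene plate 0.6 [294. 229.] [0.5585 0.0613 0.006 ]
scene bar_grip 0.72 [200. 218.] [ 0.6998 -0.1398  0.124 ]
side post_top 0.86 [255. 218.] [0.6405 0.0482 0.086 ]
side plate 0.9 [292. 246.] [0.5437 0.051  0.006 ]
side bar_grip 0.98 [250. 165.] [ 0.7006 -0.124   0.124 ]
shift mm [ -57.717  -176.188    14.5957] turn deg [ 0.0085  0.0138 89.9076] | at [0.6523 0.0477 0.2246] t 40.0667 minrows 12.556926490378803
```

View pics/w28.png

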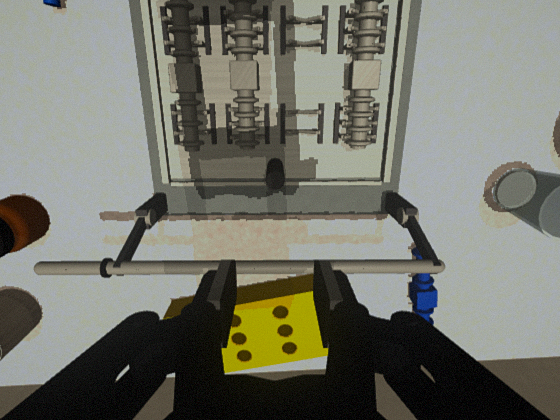

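View pics/scene28.png

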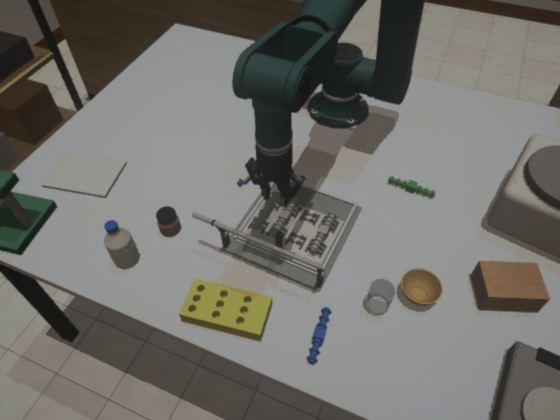

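```bash
python3 - <<'E'
import cv2,numpy as np
a=cv2.imread("pics/w5.png")[225:305,60:500]; b=cv2.imread("pics/w27.png")[225:305,60:500]
c=cv2.imread("pics/w28.png")[160:225,140:420]
f=lambda x,s:cv2.resize(x,None,fx=s,fy=s,interpolation=cv2.INTER_CUBIC)
A=np.vstack([f(a,1.75),f(b,1.75),f(c,2.75)[:, :770]]); cv2.imwrite("pics/cmp28.png",A);print(A.shape)
E
```

```text
(459, 770, 3)
```

View pics/cmp28.png

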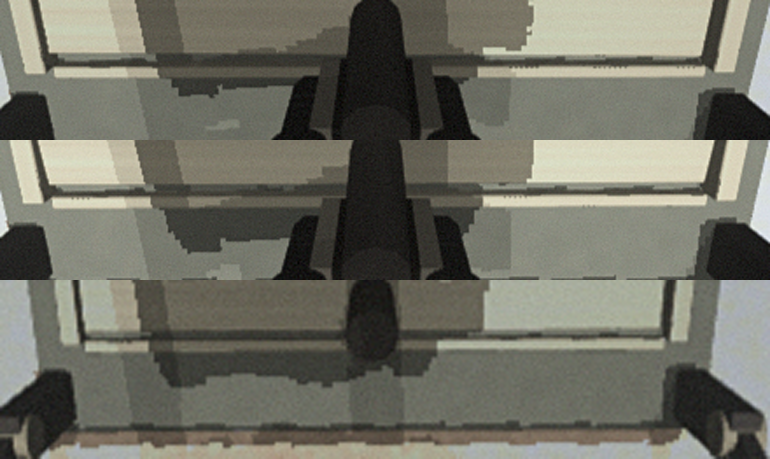

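>>> {"api": "jog_arm", "payload": {"commands": [[[-0.058, -0.176, 0.0], [0, 0, 89.9], 0.6], [[-0.058, -0.176, 0.0], [0, 0, 89.9], 0.6], [[-0.058, -0.176, 0.0], [0, 0, 89.9], 0.6], [[-0.058, -0.176, 0.0], [0, 0, 89.9], 0.6], [[-0.058, -0.176, 0.0], [0, 0, 89.9], 0.6], [[-0.058, -0.176, 0.0], [0, 0, 89.9], 0.6], [[-0.058, -0.176, 0.0], [0, 0, 89.9], 0.6], [[-0.058, -0.176, 0.0], [0, 0, 89.9], 0.6], [[-0.058, -0.176, 0.0], [0, 0, 89.9], 0.6], [[-0.058, -0.176, 0.0], [0, 0, 89.9], 0.6]]}}

```text
clock: 40.9
position: [0.6983, -0.1321, 0.2245]
eef_rot: [1.931, 2.478, -0.0]
wrist_force: [0.3, -0.5, -0.3]
finger_gap: 0.0515
```

>>> {"api": "jog_arm", "payload": {"commands": [[[0, 0, 0], [0, 0, 18.3], 0.6], [[0, 0, 0], [0, 0, 18.3], 0.6], [[0, 0, 0], [0, 0, 18.3], 0.6], [[0, 0, 0], [0, 0, 18.3], 0.6], [[0, 0, 0], [0, 0, 18.3], 0.6]]}}

```text
clock: 41.32
position: [0.6983, -0.1319, 0.2245]
eef_rot: [2.292, 2.149, 0.0]
wrist_force: [0.4, 0.3, 0.1]
finger_gap: 0.0514
```

```bash
python3 look.py w29; python3 - <<'E'
from h import *
for e in bot.mark_of("bar_grip","wrist")[:2]: print(e["score"],e["centre"],onz(cam("wrist"),e["centre"],.124))
plan([.699,-.132,.109],-.068)
E
```

```text
[ 0.6983 -0.1319  0.2245] az -0.06433938298853213 j [-0.2663  0.4579  0.9258 -0.0001  1.7577 -0.202 ] 41.3167
wrist stud_fine1 0.58 px [97. 27.] world [0.5356 0.0309] rect [0.5374 0.031 ] len/wid [ 31. 154.] az -0.0647059
wrist stud_coarse1 0.94 px [111.  95.] world [ 0.5346 -0.0311] rect [ 0.5354 -0.0305] len/wid [ 29. 155.] az -0.06483877
stud_fine1 0.91 [100.  26.] [0.5379 0.0319 0.013 ]
stud_coarse1 0.82 [111.  96.] [ 0.5341 -0.0324  0.013 ]
0.68 [275.8, 211.0] [ 0.6994 -0.1322  0.124 ]
0.16 [110.7, 94.7] [ 0.5876 -0.0372  0.124 ]
shift mm [ -0.0901   0.7466 115.4534] turn deg [0.001  0.0042 0.1322] | at [ 0.6983 -0.1319  0.2245] t 41.6167 minrows 2.7687243249588436
```

View pics/w29.png

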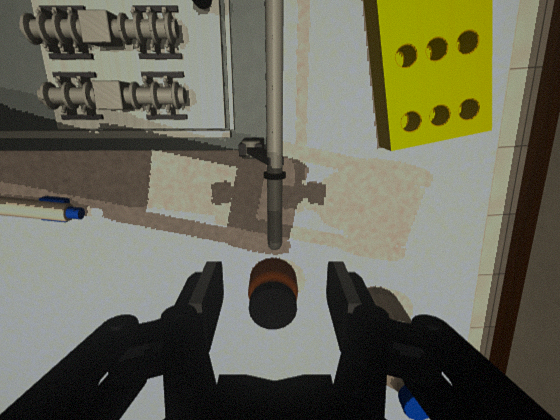

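>>> {"api": "jog_arm", "payload": {"commands": [[[0, 0.001, 0.04], [0, 0, 0], 0.6], [[0, 0.001, 0.08], [0, 0, 0], 0.6], [[0, 0.001, 0.105], [0, 0, 0], 0.6], [[0, 0.001, 0.115], [0, 0, 0], 0.6], [[0, 0.001, 0.115], [0, 0, 0], 0.6], [[0, 0.001, 0.115], [0, 0, 0], 0], [[0, 0.001, 0.115], [0, 0, 0], 0], [[0, 0.001, 0.115], [0, 0, 0], 0], [[0, 0.001, 0.115], [0, 0, 0], 0], [[0, 0.001, 0.115], [0, 0, 0], 0]]}}

```text
clock: 42.45
position: [0.6982, -0.1322, 0.1135]
eef_rot: [2.294, 2.146, -0.002]
wrist_force: [-8.5, 0.6, 5.9]
finger_gap: 0.0098
```

```bash
python3 look.py w30; python3 - <<'E'
from h import *
s=bot.get_state();print(s["wrist_force"],s["finger_gap"])
th=np.array([1.88-.19*i for i in range(11)]); th[-1]=0
for t in th: print(round(t,2), "dy %.4f dz %.4f"%(-.07*(np.cos(t)-np.cos(1.88)), -.07*(np.sin(t)-np.sin(1.88))))
E
```

```text
[ 0.6982 -0.1322  0.1135] az -0.06626121584984575 j [-0.2663  0.4889  1.1019 -0.0013  1.5512 -0.2   ] 42.45
wrist stud_coarse1 0.74 px [66. 90.] world [ 0.5564 -0.0323] rect [ 0.5586 -0.0325] len/wid [ 30. 105.] az -0.0667517
stud_coarse1 0.68 [32. 95.] [ 0.5319 -0.0339  0.013 ]
[-7.4243  0.0021  6.4102] 0.009647723509285484
1.88 dy -0.0000 dz -0.0000
1.69 dy -0.0130 dz -0.0028
1.5 dy -0.0263 dz -0.0031
1.31 dy -0.0394 dz -0.0010
1.12 dy -0.0518 dz 0.0037
0.93 dy -0.0631 dz 0.0106
0.74 dy -0.0730 dz 0.0195
0.55 dy -0.0810 dz 0.0301
0.36 dy -0.0868 dz 0.0420
0.17 dy -0.0903 dz 0.0548
0.0 dy -0.0913 dz 0.0667
```

View pics/w30.png

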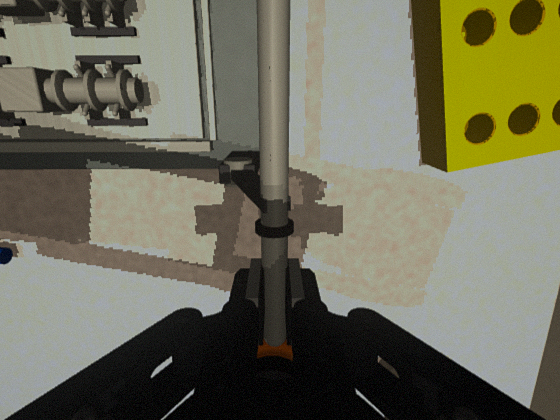

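>>> {"api": "jog_arm", "payload": {"commands": [[[0, -0.013, -0.0028], [0, 0, 0], 0], [[0, -0.0263, -0.0031], [0, 0, 0], 0], [[0, -0.0394, -0.001], [0, 0, 0], 0], [[0, -0.0518, 0.0037], [0, 0, 0], 0], [[0, -0.0631, 0.0106], [0, 0, 0], 0], [[0, -0.073, 0.0195], [0, 0, 0], 0], [[0, -0.081, 0.0301], [0, 0, 0], 0], [[0, -0.0868, 0.042], [0, 0, 0], 0], [[0, -0.0903, 0.0548], [0, 0, 0], 0], [[0, -0.0913, 0.0667], [0, 0, 0], 0]]}}

```text
clock: 43.53
position: [0.6061, -0.1265, 0.047]
eef_rot: [-2.294, -2.147, 0.005]
wrist_force: [-10.9, -0.1, 8.8]
finger_gap: 0.0094
```

>>> {"api": "jog_arm", "payload": {"commands": [[[0, -0.0005, 0.004], [0, 0, 0], 0], [[0, -0.0005, 0.006], [0, 0, 0], 0], [[0, -0.0005, 0.006], [0, 0, 0], 0]]}}

```text
clock: 43.78
position: [0.6058, -0.1264, 0.0411]
eef_rot: [-2.293, -2.146, 0.005]
wrist_force: [-12.6, -0.4, 11.9]
finger_gap: 0.0096
```

```bash
python3 look.py w31; python3 - <<'E'
from h import *
s=bot.get_state();print(s["wrist_force"],s["finger_gap"])
cv2.imwrite("pics/side31.png",bot.grab_frame("side")[:,:,::-1])
im=cv2.imread("pics/side31.png");cv2.imwrite("pics/side31c.png",cv2.resize(im[160:310,180:380],None,fx=3.9,fy=3.9,interpolation=cv2.INTER_CUBIC))
E
```

```text
[ 0.6058 -0.1264  0.0411] az -0.06607775766865417 j [-0.2961  0.346   1.4485 -0.0024  1.3499 -0.2295] 43.7833
wrist stud_fine1 0.62 px [291. 172.] world [ 0.6178 -0.0856] rect [ 0.6433 -0.1046] len/wid [ 95. 202.] az 1.4758097
wrist stud_coarse1 0.68 px [122.  81.] world [ 0.5364 -0.0302] rect [ 0.5377 -0.0299] len/wid [ 32. 131.] az -0.058518734
stud_coarse1 0.87 [122.  83.] [ 0.5367 -0.0308  0.013 ]
[-13.1172   0.263   12.8293] 0.009428260165027109
```

View pics/w31.png

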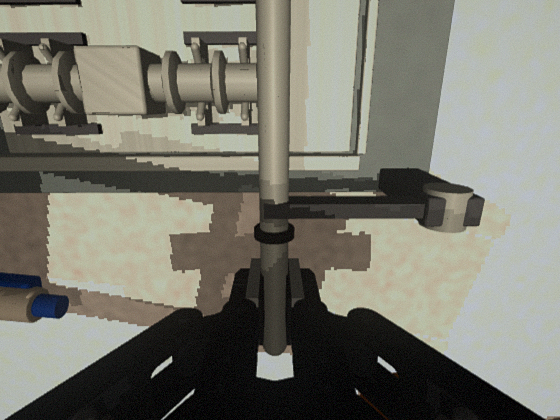

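View pics/side31c.png

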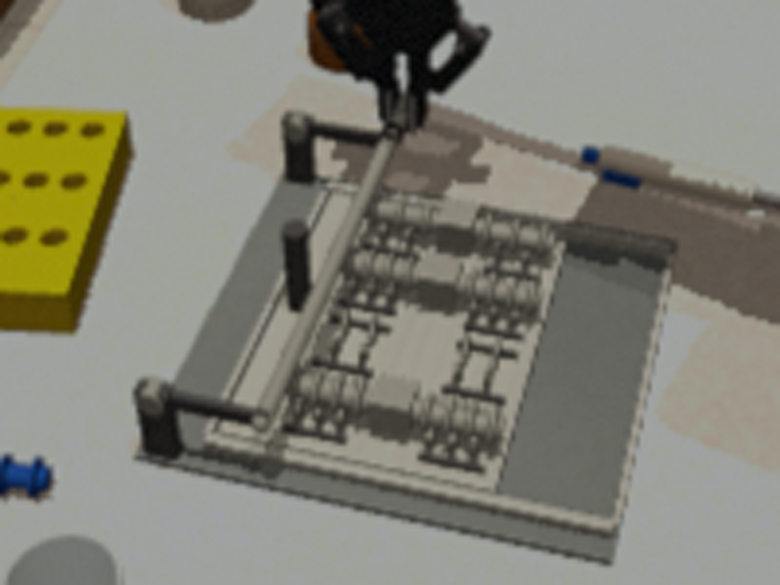

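>>> {"api": "jog_arm", "payload": {"commands": [[[0, 0, 0.003], [0, 0, 0], 0], [[0, 0, 0.003], [0, 0, 0], 0], [[0, 0, 0.003], [0, 0, 0], 0]]}}

```text
clock: 44.33
position: [0.6059, -0.1264, 0.0409]
eef_rot: [-2.293, -2.147, 0.005]
wrist_force: [-17.1, 2.1, 21.7]
finger_gap: 0.0096
```

At the stop: the force rises but there is no motion. Releasing and withdrawing straight up.

>>> {"api": "jog_arm", "payload": {"commands": [[[0, 0, 0], [0, 0, 0], 0.6], [[0, 0, 0], [0, 0, 0], 0.6], [[0, 0, 0], [0, 0, 0], 0.6], [[0, 0, -0.03], [0, 0, 0], 0.6], [[0, 0, -0.07], [0, 0, 0], 0.6], [[0, 0, -0.11], [0, 0, 0], 0.6], [[0, 0, -0.15], [0, 0, 0], 0.6], [[0, 0, -0.17], [0, 0, 0], 0.6], [[0, 0, -0.17], [0, 0, 0], 0.6]]}}

```text
clock: 45.08
position: [0.6111, -0.1268, 0.2124]
eef_rot: [2.284, 2.138, 0.012]
wrist_force: [0.1, 0.5, 1.0]
finger_gap: 0.0511
```

```bash
python3 look.py w32; python3 - <<'E'
from h import *
C={}
for k in("scene","side"):
    cv2.imwrite(f"pics/{k}32.png",bot.grab_frame(k)[:,:,::-1]); C[k]=cam(k)
for q in("post_top","bar_grip"):
    m={k:bot.mark_of(q,k)[0] for k in C}; print(q,[round(m[k]["score"],2) for k in C],tri([(C[k],m[k]["centre"]) for k in C]))
for q in("amber_jar","sieve","beaker","pipette"):
    for k in C:
        e=bot.mark_of(q,k)[0]; print(q,k,round(e["score"],2),onz(C[k],e["centre"],0))
a=cv2.imread("pics/side32.png")[160:310,180:380]; b=cv2.imread("pics/scene32.png")[160:310,200:380]
f=lambda x:cv2.resize(x,(int(x.shape[1]*2),300),interpolation=cv2.INTER_CUBIC)
cv2.imwrite("pics/fin.png",np.hstack([f(a),f(b)]))
E
```

```text
[ 0.6111 -0.1268  0.2124] az -0.06601193217047564 j [-0.2954  0.246   1.226   0.      1.6544 -0.2293] 45.0833
wrist stud_fine1 0.72 px [181.  24.] world [0.5368 0.0302] rect [0.5375 0.0304] len/wid [ 31. 141.] az -0.06401228
wrist stud_fine1 0.41 px [220.  67.] world [ 0.5689 -0.01  ] rect [ 0.5631 -0.0095] len/wid [114. 180.] az -0.062455367
wrist stud_coarse1 0.87 px [188.  93.] world [ 0.5341 -0.0311] rect [ 0.5344 -0.031 ] len/wid [ 28. 139.] az -0.06544262
wrist stud_coarse1 0.6 px [337. 283.] world [ 0.682  -0.2593] rect [ 0.6893 -0.2682] len/wid [64. 78.] az -1.2186118
stud_fine1 0.74 [187.  23.] [0.5429 0.0303 0.013 ]
stud_coarse1 0.84 [193.  95.] [ 0.5387 -0.033   0.013 ]
stud_coarse1 0.44 [267. 192.] [ 0.6048 -0.1385  0.013 ]
post_top [0.93, 0.76] [0.644  0.0489 0.0866]
bar_grip [0.83, 0.83] [ 0.6085 -0.1207  0.0598]
amber_jar scene 0.65 [ 0.6861 -0.2645  0.    ]
amber_jar side 0.87 [ 0.6962 -0.2541  0.    ]
sieve scene 0.89 [0.621  0.4212 0.    ]
sieve side 0.62 [0.617  0.4112 0.    ]
beaker scene 0.66 [0.691  0.3309 0.    ]
beaker side 0.75 [0.6853 0.3381 0.    ]
pipette scene 0.78 [ 0.3555 -0.1499  0.    ]
pipette side 0.81 [ 0.3439 -0.1445  0.    ]
```

View pics/fin.png

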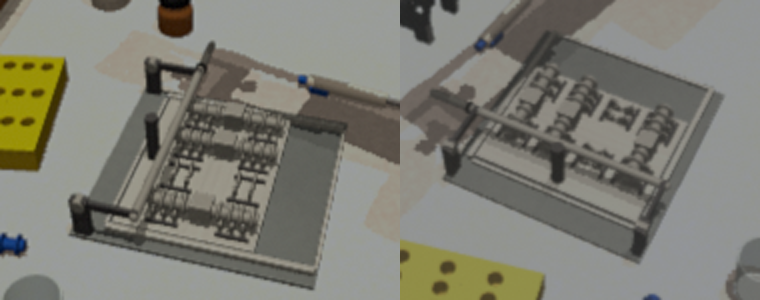

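View pics/w32.png

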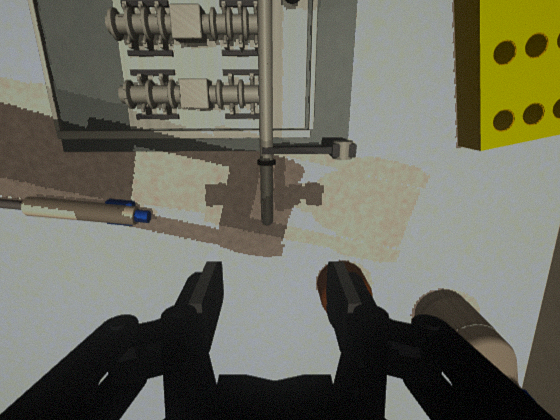

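View pics/scene32.png

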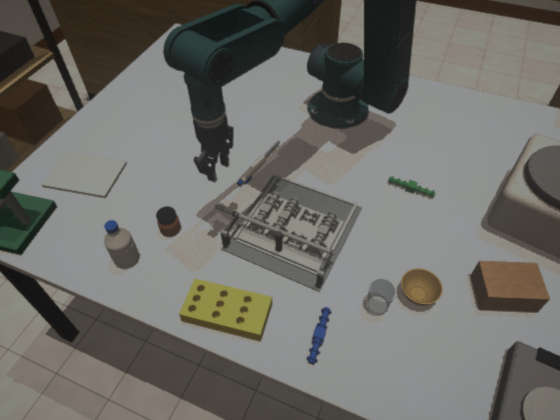

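```bash
python3 -c "
from bench import bot
print(bot.job_done())"
```

```text
the job is handed in; nothing more can be done
None
```

The job is done and handed in at about 46 s on the robot's clock; no verdict was reported. I swung the bar up, drew the plate out to its front stop and seated the three studs that were on the bench. Then I pushed the plate home and swung the bar back down to its stop. The fourth listed stud was not there: two fine studs went into the two fine rows, and the one coarse stud into row_coarse1.

**What the last checks showed:**
- **Studs:** the pictures showed the crests lying between the ridges, with almost no vertical force when each stud was let go. I judged the seating from pictures and gripper height, not from a separate measurement of each stud's height.
- **Bar:** the force rose with no further motion when I pressed it down. The grip came out about 60 mm above the bench, against 58 mm when fully down.
- **Plate:** the post top measured (0.644, 0.049), about 72 to 73 mm from its drawn-out place, and the plate's rear edge lies at the stop. The gripper slipped a little on the post while pushing, so its own travel of about 77 mm overstates how far the plate moved.
- **Bystanders:** the jar, sieve, beaker and pipette came out where they started, to within about 15 mm of camera scatter; single-camera readings of the jar and pipette disagreed by about that much. The blue and green look-alikes were left alone. The robot was clear of everything when I handed in.

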